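# Pack and close the two-tier lunch box

### The job

Pack the lunch box from the bottom up, in this order: put the mandarin into the deep green tray, seat the shallow cream tray fully home on top of the deep one, stand the blue-capped dressing pot upright in the shallow tray, and close it with the bamboo lid, seated flush all round. Leave the lemon, the salt mill and the tin where they stand.

Things in the scene. Friction and masses are not known exactly. Their poses are not given: they have to be found in the camera images.
- deep_tray: lower tray of a slim lunch box, sage green, open on top, loose: 124 x 64 mm outside, 58 mm high, corners rounded 14 mm, walls 2.5 mm, floor 3 mm; inside 119 x 59 mm, 55 mm deep. Origin: centre of its underside; x along its length, y across, z up. A half turn about z makes no difference
- shallow_tray: upper tray, cream, open: 124 x 64 mm, 46 mm high. Tapered foot 6 mm high (111 x 51 mm, 115 x 55 at its top) drops into the deep tray's mouth, 2 mm play a side, either way round, shoulder on rim. Sides from 6 to 46 mm above underside, inner floor (119 x 59) at 8 mm. Origin: centre of the foot's underside, x along its length, z up; seated, 52 mm above the deep tray's origin
- lid: bamboo lid, lying seal down: plate 126 x 66 mm, from 6 to 16 mm above its underside, over a dark grey tapered seal of the same shape as the shallow tray's foot (6 mm high), which drops into that tray's mouth with 2 mm play a side, either way round. Origin: centre of the seal's underside, x along its length, z up; seated, 40 mm above the shallow tray's origin
- mandarin_mid (a point): orange mandarin, 46 x 47 mm across, 39 mm high as it lies; this point is its middle, about 20 mm above what it lies on
- dressing_pot: small round closed dressing pot, white body (33 to 37 mm across, 17 mm high) under a blue ribbed screw cap 42 mm across (from 17 to 30 mm above its underside, 30 mm high over all). Origin: centre of its underside; z up
- lemon: bystander: yellow lemon, 75 x 54 x 53 mm, lying; origin under its middle, on the worktop
- salt_mill: bystander: small salt mill with a grey top, 44 mm across, 90 mm high, standing; origin: centre of its underside
- fish_tin: bystander: round flat tin, gold top and dark blue side, 86 mm across, 40 mm high; origin: centre of its underside
Things that resemble listed ones, but are neither listed nor needed, are in the scene too. What is meant by the part that bears mandarin_mid is not black, pink or red, and is the smaller of those in its own colour.

How it is judged:
On the way, in this order (a step that is already met when the one before it is completed fails the run):
1. the mandarin lies in the deep tray (x of mandarin_mid in the frame of deep_tray between -0.046 and 0.046 m and y of mandarin_mid in the frame of deep_tray between -0.015 and 0.015 m and z of mandarin_mid in the frame of deep_tray between 0.012 and 0.036 m), for 0.2 s.
2. the shallow tray is seated home on the deep tray, over the mandarin (all of step 1 and z of shallow_tray in the frame of deep_tray between 0.05 and 0.0536 m and horizontal distance between shallow_tray and deep_tray below 0.0045 m and angle between the x axis of shallow_tray and the x axis of deep_tray, either way round below 0.06 rad and angle between the z axis of shallow_tray and the z axis of deep_tray, either way round below 0.03 rad), for 0.2 s.
3. the dressing pot stands upright on the floor of the shallow tray (x of dressing_pot in the frame of shallow_tray between -0.046 and 0.046 m and y of dressing_pot in the frame of shallow_tray between -0.015 and 0.015 m and z of dressing_pot in the frame of shallow_tray between 0.005 and 0.011 m and angle between dressing_pot's own z axis and vertical below 0.12 rad and z of shallow_tray in the frame of deep_tray between 0.05 and 0.0536 m and horizontal distance between shallow_tray and deep_tray below 0.0045 m and angle between the x axis of shallow_tray and the x axis of deep_tray, either way round below 0.06 rad and angle between the z axis of shallow_tray and the z axis of deep_tray, either way round below 0.03 rad), for 0.2 s.
4. the lid is seated home in the shallow tray, over the pot (all of step 3 and z of lid in the frame of shallow_tray between 0.038 and 0.0416 m and horizontal distance between lid and shallow_tray below 0.0045 m and angle between the x axis of lid and the x axis of shallow_tray, either way round below 0.06 rad and angle between the z axis of lid and the z axis of shallow_tray, either way round below 0.03 rad), for 0.2 s.
At the end, for the whole second after the job is handed in: Mandarin inside the level deep tray; shallow tray seated in its mouth and lid seated in the shallow tray (height within 2 mm, centres within 4.5 mm, lengths within 0.06 rad); pot upright (0.12 rad) on the shallow tray's floor; all at rest (all of step 1 and all of step 4 and angle between deep_tray's own z axis and vertical below 0.05 rad and height (world z) of deep_tray between -0.004 and 0.004 m and linear speed of each of deep_tray, shallow_tray, lid, dressing_pot below 0.02 m/s); the robot touches nothing.
It fails at once if the lemon is shifted by more than 25 mm (distance of lemon from where it was at the start of the episode above 0.025 m).
It fails at once if the salt mill is shifted by more than 25 mm or tipped over (distance of salt_mill from where it was at the start of the episode above 0.025 m or angle between salt_mill's own z axis and vertical above 0.4 rad).
It fails at once if the tin is shifted by more than 25 mm or tipped over (distance of fish_tin from where it was at the start of the episode above 0.025 m or angle between fish_tin's own z axis and vertical above 0.4 rad).
It also fails if it takes over 101 s, if anything falls off the work surface, if the arm or the gripper's body presses on something with over 40 N, if the wrist force passes 120 N, or if a joint passes its speed limit or range.

### The arm

A 6-joint arm with a two-finger parallel gripper is mounted at the origin on a cart in front of the work surface, level with it; the furniture and walls round the work are solid. World frame = base frame: x ahead of the robot, y to its left, z up, the work surface at z = 0. Lengths are in m, angles in rad, forces in N, time in s.
With the tool pointing down it reaches from about 0.325 to 0.85 m from the base axis. Payload 15.5 kg.
Tool frame: the origin (TCP) lies between the finger pads; the fingertips stand 8 mm ahead of it and the grasp point (between the pads) lies 11 mm behind it; z points along the fingers, y is the line along which they close (so a half turn about z gives the same grasp; the last joint's range is limited). The gripper opens to 91 mm and grips with 3 to 60 N. Pads are 32 mm wide; open, the fingers measure 118 mm over their backs; the gripper's body (76 mm by 178 mm) begins 60 mm behind the grasp point.
Start: joints at [1.171, 0.494, 1.345, -0, 1.302, -0.096], TCP at [0.187, 0.596, 0.222] pointing down, gripper open.
Joint ranges: [-2.91, 2.91], [-0.82, 2.16], [0.22, 2.67], [-1.22, 4.37], [0.12, 2.79], [-3.08, 3.08]. Speed limits (rad/s): [1.89, 1.89, 2.57, 3.01, 3.01, 3.01].

### API

Orientations are given as a 3x3 rotation matrix whose columns are the frame's x, y, z axes.
In Python, from station import monitor, cams, job gives the robot as it stands. The module is installed in compiled form; this text tells all that it offers.
- The arm moves only by the tool carry_out, never from a script. Its argument "commands" is a list of rows, each an object of numbers: "dx", "dy", "dz": the shift along the world's x, y, z in cm; "yaw": the turn about the world's z in rad; "grip": the finger opening in cm, from 0 to 9.12. In form: [{"dx": .., "dy": .., "dz": .., "yaw": .., "grip": ..}, ...]. A call has 1 to 12 rows; each row is the pose to reach, as a shift and turn from the pose commanded when the call began; what a row does not reach only later rows make up. A row lasts 1/12 s, in which the tool goes at most 41.7 mm and 7.16 degrees, less where a joint would pass 70% of its speed; a pose out of reach is approached as far as the arm can. A call with a gripper value outside its range is refused whole. The fingers move at their own pace and stop on an object; the grip force is fixed at half the most. Time passes only in rows, so rows that repeat a pose let the fingers close. It gives the time, the measured TCP pose, the force, the opening and the grip force at its end, in the units of the state.
- monitor.observe(): the state, without advancing time (a new reading comes with each control period).
- cams.get_image(name): name is "side" or "top" or "wrist"; returns a dict with "color" (384x512x3 uint8, blue, green, red), "fx", "fy", "cx", "cy" (pixels), "origin" and "attitude" of the camera in the world. Camera axes: x right, y up, looking along -z (the intrinsics and any distortion apply to the point x, -y, -z); pixel columns grow to the right and rows downward; lengths in m; the calibration is good to about 2 mm. A picture is of the moment at which its call begins. There is no depth.
- job.finish_job(): hands the job in; it is judged then, once.
The state is a dict: "time_s": time; "joint_pos": joint angles; "qvel": joint speeds; "joint_torque": joint torques, N m; "ee_pos": TCP position; "tcp_rot": TCP orientation; "force": force on the tool from outside, world axes, zero at the start; "wrist_torque": the same for the moment, N m; "finger_gap": finger opening in m; "grasp_force": force on a finger pad.
Only numpy, scipy, OpenCV 4.12 (cv2) and the standard library are available. Lean on these libraries where they do the work, as an engineer would, in place of code of your own. Each camera call takes 0.05 s, during which the arm holds its last target. There are 200 camera calls.

## Working session

There is one attempt and no reset: what is moved stays moved. The work goes in short steps, Python scripts to look and compute and a tool call to move; the robot and the scene stay as the last step left them, time stands still between calls to the robot, and variables do not carry over. Pictures are saved under pics/ and viewed, at most 17 in all, crops included, and the job is handed in when it is done.

Besides the shell and the picture viewer there is one more tool, called after ">>>" by a JSON object that holds its "name" and its "arguments", one argument or row to a line. carry_out: Moves the arm, as the interface text tells. Its arguments: {"type":"object","properties":{"commands":{"type":"array","items":{"type":"object","properties":{"dx":{"type":"number"},"dy":{"type":"number"},"dz":{"type":"number"},"yaw":{"type":"number"},"grip":{"type":"number"}}}}},"required":["commands"]}

```bash
mkdir -p pics
cat > h.py <<'E'
import numpy as np, cv2
from station import monitor, cams, job
def snap(n,tag):
    d=cams.get_image(n); cv2.imwrite(f'pics/{tag}.png',d['color']); 
    np.savez(f'pics/{tag}.npz',**{k:np.asarray(d[k]) for k in d}); return d
def load(tag): return dict(np.load(f'pics/{tag}.npz',allow_pickle=True))
def pt(d,u,v,z):
    r=np.array([(u-d['cx'])/d['fx'],-(v-d['cy'])/d['fy'],-1.]); r=d['attitude']@r
    return d['origin']+r*(z-d['origin'][2])/r[2]
def px(d,p):
    c=d['attitude'].T@(np.asarray(p)-d['origin']); return d['cx']+d['fx']*c[0]/-c[2], d['cy']-d['fy']*c[1]/-c[2]
E
python3 - <<'E'
from h import *
ims=[]
for n in ['top','side','wrist']:
    d=snap(n,n+'0'); print(n,[k for k in d],d['fx'],d['cx'],d['cy'],d['origin'],np.round(d['attitude'],3).tolist())
    cv2.imwrite(f'pics/{n}0b.png',cv2.resize(d['color'],(800,600),interpolation=cv2.INTER_CUBIC))
s=monitor.observe(); print(s['ee_pos'],s['tcp_rot'],s['time_s'],s['force'])
E
```

```text
top ['color', 'fx', 'fy', 'cx', 'cy', 'origin', 'attitude'] 419.04820708572055 256.7715792758024 193.33947615279683 [ 0.4366786  -0.05281091  1.11477574] [[-0.026, 0.993, -0.111], [-0.999, -0.03, -0.027], [-0.03, 0.111, 0.993]]
side ['color', 'fx', 'fy', 'cx', 'cy', 'origin', 'attitude'] 394.5037197839533 259.68160357532037 202.3349820080326 [0.45243313 0.74558994 0.6710211 ] [[-0.987, 0.098, -0.126], [-0.16, -0.598, 0.785], [0.001, 0.795, 0.606]]
wrist ['color', 'fx', 'fy', 'cx', 'cy', 'origin', 'attitude'] 294.00709587783575 257.2606323537828 188.05919938106513 [0.11109712 0.61892538 0.38572851] [[0.3, -0.917, -0.264], [0.954, 0.288, 0.084], [-0.001, -0.277, 0.961]]
[0.18684056 0.59613225 0.22147062] [[-9.54216876e-01  2.99115391e-01 -3.69861650e-04]
 [ 2.99115606e-01  9.54216478e-01 -8.76305863e-04]
 [ 9.08115105e-05 -9.46817235e-04 -9.99999548e-01]] 0.15 [-0.44919374  0.75199391 -0.8752407 ]
```

View pics/top0b.png

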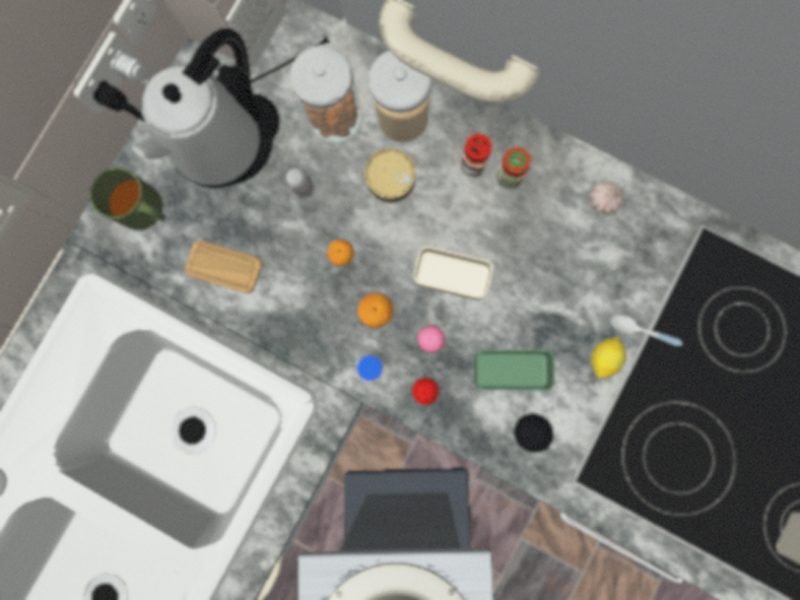

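View pics/side0b.png

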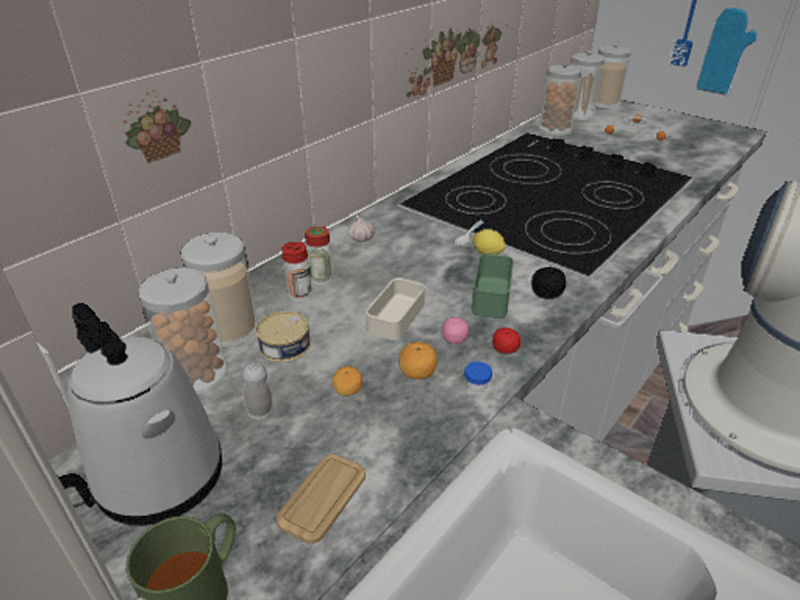

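The top view shows two oranges, at (340,252), about 26 px or 44 mm, and at (375,310), about 35 px or 58 mm. The pink, red and black balls are excluded, so the smaller orange at (340,252) fits mandarin_mid.
The other items are the deep tray (513,370), shallow tray (454,273), lid (223,267), pot with blue cap (370,368), salt mill (297,180), tin (390,175) and lemon (608,357).

Run:
```python
from h import *
t=load('top0'); s=load('side0'); k=1.5625
def tri(a,b):
    A=[];B=[]
    P=[]
    for d,(u,v) in ((t,a),(s,b)):
        r=d['attitude']@np.array([(u/k-d['cx'])/d['fx'],-(v/k-d['cy'])/d['fy'],-1.]); r/=np.linalg.norm(r)
        M=np.eye(3)-np.outer(r,r); A.append(M);B.append(M@d['origin'])
    return np.linalg.solve(A[0]+A[1],B[0]+B[1])
print('small',tri((340,252),(348,380)),pt(t,340/k,252/k,.02))
print('large',tri((375,310),(418,360)))
print('pot',tri((370,368),(478,372)),pt(t,370/k,368/k,.03))
for n,u,z in (('deep',(513,369),.05),('shal',(454,273),.04),('lid',(223,267),.016),('mill',(294,177),.09),('tin',(391,173),.04),('lemon',(608,357),.027),('pink',(431,339),.02),('red',(426,391),.02),('black',(533,432),.02)):
    p=pt(t,u[0]/k,u[1]/k,z); print(n,p.round(3),np.hypot(*p[:2]).round(3))
c=[cv2.resize(t['color'][140:270,200:360],None,fx=5,fy=4.6*5/4.6,interpolation=3)[:600]]
cv2.imwrite('pics/cropA.png',cv2.resize(t['color'][145:265,200:360],(800,600),interpolation=3))
```

```text
small [0.64855286 0.07845647 0.02192663] [0.64839813 0.07862688 0.02      ]
large [0.54811411 0.02077924 0.02656381]
pot [0.45233276 0.03127359 0.02465562] [0.45044196 0.03087505 0.03      ]
deep [ 0.442 -0.201  0.05 ] 0.486
shal [ 0.603 -0.113  0.04 ] 0.614
lid [0.63  0.281 0.016] 0.689
mill [0.76  0.143 0.09 ] 0.774
tin [ 0.777 -0.012  0.04 ] 0.777
lemon [ 0.458 -0.361  0.027] 0.583
pink [ 0.496 -0.071  0.02 ] 0.501
red [ 0.41 -0.06  0.02] 0.415
black [ 0.339 -0.233  0.02 ] 0.412
```

View pics/cropA.png

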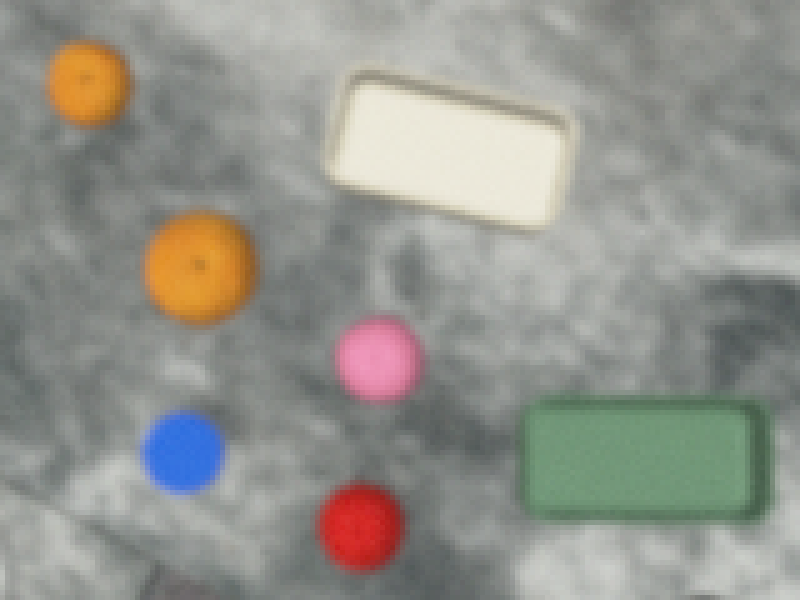

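The crop shows the small orange at crop (90,84), about 16.4 px or 43–46 mm, and the other at (200,268), about 59 mm. The small one is the mandarin. Next I move above it.

>>> {"name": "carry_out", "arguments": {
  "commands": [
    {"dx": 23, "dy": -25.9, "dz": 0, "grip": 8},
    {"dx": 23, "dy": -25.9, "dz": 0, "grip": 8},
    {"dx": 23, "dy": -25.9, "dz": 0, "grip": 8},
    {"dx": 23, "dy": -25.9, "dz": 0, "grip": 8},
    {"dx": 23, "dy": -25.9, "dz": 0, "grip": 8},
    {"dx": 23, "dy": -25.9, "dz": 0, "grip": 8},
    {"dx": 46.1, "dy": -51.8, "dz": -4, "grip": 8},
    {"dx": 46.1, "dy": -51.8, "dz": -4, "grip": 8},
    {"dx": 46.1, "dy": -51.8, "dz": -4, "grip": 8},
    {"dx": 46.1, "dy": -51.8, "dz": -4, "grip": 8},
    {"dx": 46.1, "dy": -51.8, "dz": -4, "grip": 8},
    {"dx": 46.1, "dy": -51.8, "dz": -4, "grip": 8}
  ]
}}

```text
schema error: expected keys dx, dy, dz, yaw, grip
```

>>> {"name": "carry_out", "arguments": {
  "commands": [
    {"dx": 23, "dy": -25.9, "dz": 0, "yaw": 0, "grip": 8},
    {"dx": 23, "dy": -25.9, "dz": 0, "yaw": 0, "grip": 8},
    {"dx": 23, "dy": -25.9, "dz": 0, "yaw": 0, "grip": 8},
    {"dx": 23, "dy": -25.9, "dz": 0, "yaw": 0, "grip": 8},
    {"dx": 23, "dy": -25.9, "dz": 0, "yaw": 0, "grip": 8},
    {"dx": 23, "dy": -25.9, "dz": 0, "yaw": 0, "grip": 8},
    {"dx": 46.1, "dy": -51.8, "dz": -4, "yaw": 0, "grip": 8},
    {"dx": 46.1, "dy": -51.8, "dz": -4, "yaw": 0, "grip": 8},
    {"dx": 46.1, "dy": -51.8, "dz": -4, "yaw": 0, "grip": 8},
    {"dx": 46.1, "dy": -51.8, "dz": -4, "yaw": 0, "grip": 8},
    {"dx": 46.1, "dy": -51.8, "dz": -4, "yaw": 0, "grip": 8},
    {"dx": 46.1, "dy": -51.8, "dz": -4, "yaw": 0, "grip": 8}
  ]
}}

```text
time_s: 1.15
ee_pos: [0.5196, 0.2217, 0.1992]
tcp_rot: [[-0.954, 0.299, -0.0], [0.299, 0.954, -0.0], [0.0, -0.0, -1.0]]
force: [0.1, 1.0, 0.4]
finger_gap: 0.0801
grasp_force: 0.0
```

>>> {"name": "carry_out", "arguments": {
  "commands": [
    {"dx": 12.8, "dy": -14.4, "dz": -4, "yaw": 0, "grip": 8},
    {"dx": 12.8, "dy": -14.4, "dz": -4, "yaw": 0, "grip": 8},
    {"dx": 12.8, "dy": -14.4, "dz": -4, "yaw": 0, "grip": 8},
    {"dx": 12.8, "dy": -14.4, "dz": -4, "yaw": 0, "grip": 8},
    {"dx": 12.8, "dy": -14.4, "dz": -4, "yaw": 0, "grip": 8},
    {"dx": 12.8, "dy": -14.4, "dz": -4, "yaw": 0, "grip": 8},
    {"dx": 12.8, "dy": -14.4, "dz": -4, "yaw": 0, "grip": 8}
  ]
}}

```text
time_s: 1.73
ee_pos: [0.6469, 0.0782, 0.1585]
tcp_rot: [[-0.954, 0.301, -0.001], [0.301, 0.954, 0.0], [0.001, -0.0, -1.0]]
force: [-0.4, 0.2, -0.0]
finger_gap: 0.0802
grasp_force: 0.0
```

```bash
cat >> h.py <<'E'
def blob(d,lo,hi,near=None,amin=150):
    m=cv2.inRange(cv2.cvtColor(d['color'],cv2.COLOR_BGR2HSV),np.array(lo),np.array(hi))
    cs=[c for c in cv2.findContours(m,0,2)[0] if cv2.contourArea(c)>amin]
    return cs
E
python3 - <<'E'
from h import *
d=snap('wrist','w1'); s=monitor.observe(); print(s['ee_pos'])
for c in blob(d,(8,140,120),(22,255,255)):
    (u,v),r=cv2.minEnclosingCircle(c); print(u,v,r,pt(d,u,v,.02),cv2.boundingRect(c))
E
```

```text
[0.64631458 0.07929164 0.15892419]
258.7671203613281 184.17808532714844 21.403039932250977 [0.65054045 0.07741673 0.02      ] (238, 163, 42, 42)
168.5625 106.90103912353516 33.70861053466797 [0.54760489 0.01596307 0.02      ] (137, 75, 65, 64)
```

View pics/w1.png

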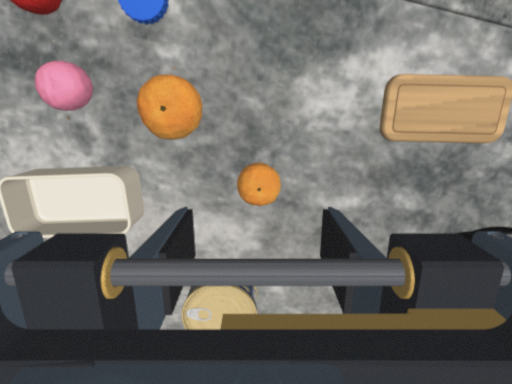

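The wrist view shows the mandarin at (259,184), between the finger lines, about 46 mm wide. This agrees with the top view, so I descend and grasp it.

>>> {"name": "carry_out", "arguments": {
  "commands": [
    {"dx": 0.2, "dy": -0.1, "dz": -12, "yaw": 0, "grip": 8},
    {"dx": 0.2, "dy": -0.1, "dz": -12, "yaw": 0, "grip": 8},
    {"dx": 0.2, "dy": -0.1, "dz": -12, "yaw": 0, "grip": 8},
    {"dx": 0.2, "dy": -0.1, "dz": -14.4, "yaw": 0, "grip": 8},
    {"dx": 0.2, "dy": -0.1, "dz": -14.4, "yaw": 0, "grip": 8},
    {"dx": 0.2, "dy": -0.1, "dz": -14.4, "yaw": 0, "grip": 3.5},
    {"dx": 0.2, "dy": -0.1, "dz": -14.4, "yaw": 0, "grip": 3.5},
    {"dx": 0.2, "dy": -0.1, "dz": -14.4, "yaw": 0, "grip": 3.5},
    {"dx": 0.2, "dy": -0.1, "dz": -14.4, "yaw": 0, "grip": 3.5},
    {"dx": 0.2, "dy": -0.1, "dz": -14.4, "yaw": 0, "grip": 3.5},
    {"dx": 0.2, "dy": -0.1, "dz": -14.4, "yaw": 0, "grip": 3.5},
    {"dx": 0.2, "dy": -0.1, "dz": -14.4, "yaw": 0, "grip": 3.5}
  ]
}}

```text
time_s: 2.78
ee_pos: [0.6491, 0.0784, 0.0165]
tcp_rot: [[-0.954, 0.299, 0.001], [0.299, 0.954, -0.0], [-0.001, 0.0, -1.0]]
force: [-2.1, -1.4, 11.1]
finger_gap: 0.0434
grasp_force: 30.0
```

>>> {"name": "carry_out", "arguments": {
  "commands": [
    {"dx": 0, "dy": 0, "dz": 14, "yaw": 0, "grip": 3.5},
    {"dx": 0, "dy": 0, "dz": 14, "yaw": 0, "grip": 3.5},
    {"dx": 0, "dy": 0, "dz": 14, "yaw": 0, "grip": 3.5},
    {"dx": -20.7, "dy": -27.9, "dz": 14, "yaw": 0.3, "grip": 3.5},
    {"dx": -20.7, "dy": -27.9, "dz": 14, "yaw": 0.3, "grip": 3.5},
    {"dx": -20.7, "dy": -27.9, "dz": 14, "yaw": 0.3, "grip": 3.5},
    {"dx": -20.7, "dy": -27.9, "dz": 14, "yaw": 0.3, "grip": 3.5},
    {"dx": -20.7, "dy": -27.9, "dz": 14, "yaw": 0.3, "grip": 3.5},
    {"dx": -20.7, "dy": -27.9, "dz": 14, "yaw": 0.3, "grip": 3.5},
    {"dx": -20.7, "dy": -27.9, "dz": 14, "yaw": 0.3, "grip": 3.5},
    {"dx": -20.7, "dy": -27.9, "dz": 14, "yaw": 0.3, "grip": 3.5},
    {"dx": -20.7, "dy": -27.9, "dz": 14, "yaw": 0.3, "grip": 3.5}
  ]
}}

```text
time_s: 3.78
ee_pos: [0.4389, -0.2034, 0.156]
tcp_rot: [[-1.0, 0.006, -0.0], [0.006, 1.0, -0.001], [0.0, -0.001, -1.0]]
force: [0.8, 0.6, -1.0]
finger_gap: 0.0432
grasp_force: 30.0
```

>>> {"name": "carry_out", "arguments": {
  "commands": [
    {"dx": 0, "dy": 0, "dz": 0, "yaw": 0, "grip": 3.5},
    {"dx": 0, "dy": 0, "dz": 0, "yaw": 0, "grip": 3.5}
  ]
}}

```text
time_s: 3.95
ee_pos: [0.4413, -0.2012, 0.1558]
tcp_rot: [[-1.0, 0.006, 0.001], [0.006, 1.0, -0.0], [-0.001, -0.0, -1.0]]
force: [0.1, 0.3, -0.5]
finger_gap: 0.0435
grasp_force: 30.0
```

Run:
```python
from h import *
d=snap('wrist','w2'); s=monitor.observe(); print(s['ee_pos'],s['tcp_rot'][:,1],s['finger_gap'])
for c in blob(d,(60,40,30),(95,255,255),amin=800):
    r=cv2.minAreaRect(c); b=cv2.boxPoints(r); print(r); P=np.array([pt(d,u,v,.058) for u,v in b]); print(P.round(4),P.mean(0))
```

```text
[ 0.44178915 -0.20045854  0.15571105] [ 4.80117120e-03  9.99988472e-01 -6.17444205e-05] 0.04341746609572633
((254.5, 187.0), (135.0, 72.0), 0.0)
[[ 0.4719 -0.2698  0.058 ]
 [ 0.4025 -0.2647  0.058 ]
 [ 0.4033 -0.1438  0.058 ]
 [ 0.4728 -0.1401  0.058 ]] [ 0.43764303 -0.20460042  0.058     ]
```

View pics/w2.png

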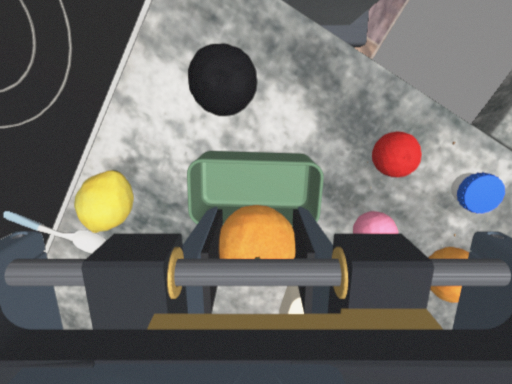

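The wrist view shows the mandarin held at (258,240). The deep tray is behind it, with outer rim edges at u=188 and 322 and near edge at v=152. I'll check its centre against the top view.

Run:
```python
from h import *
t=load('top0'); d=load('w2')
print('top: near,far edge x',pt(t,330,249.4,.058),pt(t,330,224.4,.058),'right y',pt(t,354.4,237,.058),'left',pt(t,304,237,.058),pt(t,304,237,0))
for u,v in ((188,175),(322,175),(255,151.5),(200,152),(310,152)): print(u,v,pt(d,u,v,.058).round(4))
```

```text
top: near,far edge x [ 0.4094951  -0.20282525  0.058     ] [ 0.47152263 -0.20566545  0.058     ] right y [ 0.43854262 -0.26472929  0.058     ] left [ 0.44188838 -0.1395322   0.058     ] [ 0.44217431 -0.14429181  0.        ]
188 175 [ 0.4245 -0.2654  0.058 ]
322 175 [ 0.4254 -0.1426  0.058 ]
255 151.5 [ 0.4034 -0.2038  0.058 ]
200 152 [ 0.4035 -0.2531  0.058 ]
310 152 [ 0.4042 -0.1545  0.058 ]
```

>>> {"name": "carry_out", "arguments": {
  "commands": [
    {"dx": -0.4, "dy": -0.3, "dz": -4, "yaw": 0, "grip": 3.5},
    {"dx": -0.4, "dy": -0.3, "dz": -6, "yaw": 0, "grip": 3.5},
    {"dx": -0.4, "dy": -0.3, "dz": -8, "yaw": 0, "grip": 3.5},
    {"dx": -0.4, "dy": -0.3, "dz": -10, "yaw": 0, "grip": 3.5},
    {"dx": -0.4, "dy": -0.3, "dz": -12, "yaw": 0, "grip": 3.5},
    {"dx": -0.4, "dy": -0.3, "dz": -13.3, "yaw": 0, "grip": 3.5},
    {"dx": -0.4, "dy": -0.3, "dz": -13.3, "yaw": 0, "grip": 3.5},
    {"dx": -0.4, "dy": -0.3, "dz": -13.3, "yaw": 0, "grip": 3.5}
  ]
}}

```text
time_s: 4.67
ee_pos: [0.4379, -0.2025, 0.0222]
tcp_rot: [[-1.0, 0.003, -0.001], [0.003, 1.0, 0.001], [0.001, 0.001, -1.0]]
force: [-0.9, -0.6, -0.4]
finger_gap: 0.0432
grasp_force: 30.0
```

No contact force. I release and rise.

>>> {"name": "carry_out", "arguments": {
  "commands": [
    {"dx": 0, "dy": 0, "dz": 0, "yaw": 0, "grip": 6},
    {"dx": 0, "dy": 0, "dz": 0, "yaw": 0, "grip": 6},
    {"dx": 0, "dy": 0, "dz": 0, "yaw": 0, "grip": 6},
    {"dx": 0, "dy": 0, "dz": 0, "yaw": 0, "grip": 6},
    {"dx": 0, "dy": 0, "dz": 4, "yaw": 0, "grip": 6},
    {"dx": 0, "dy": 0, "dz": 8, "yaw": 0, "grip": 6},
    {"dx": 0, "dy": 0, "dz": 14, "yaw": 0, "grip": 6},
    {"dx": 0, "dy": 0, "dz": 18, "yaw": 0, "grip": 6},
    {"dx": 5, "dy": 0, "dz": 18, "yaw": 0, "grip": 8},
    {"dx": 9, "dy": 2, "dz": 18, "yaw": 0, "grip": 8},
    {"dx": 9, "dy": 2, "dz": 18, "yaw": 0, "grip": 8},
    {"dx": 9, "dy": 2, "dz": 18, "yaw": 0, "grip": 8}
  ]
}}

```text
time_s: 5.67
ee_pos: [0.5304, -0.1825, 0.2032]
tcp_rot: [[-1.0, 0.002, 0.003], [0.002, 1.0, -0.001], [-0.003, -0.001, -1.0]]
force: [-1.2, 0.2, 0.0]
finger_gap: 0.0796
grasp_force: 0.0
```

Run:
```python
from h import *
d=snap('wrist','w3'); s=monitor.observe(); print(s['ee_pos'],s['tcp_rot'][:,1],d['origin'])
cv2.imwrite('pics/w3b.png',cv2.resize(d['color'],(800,600),interpolation=3))
```

```text
[ 0.52846657 -0.18278687  0.2025597 ] [ 2.13920859e-03  9.99997697e-01 -1.71617704e-04] [ 0.45060238 -0.18304517  0.36734445]
```

View pics/w3b.png

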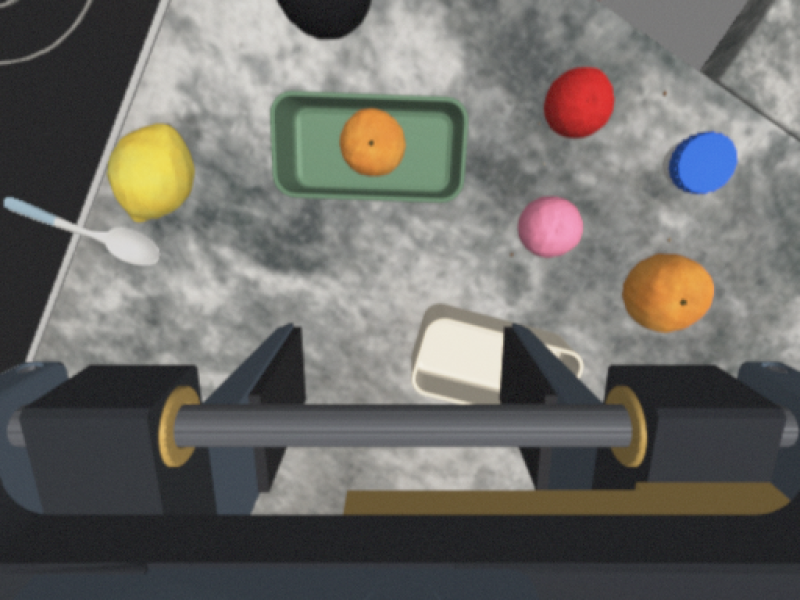

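The mandarin lies in the deep tray at (372,142), with the rim spanning (270–468, 90–202). The shallow tray is at (497,355), partly behind a finger. I'll fit the deep tray's pose by its silhouette.

```bash
cat >> h.py <<'E'
from scipy.optimize import minimize
def outline(L,W,R,n=6):
    P=[]
    for sx,sy,a0 in ((1,1,0),(-1,1,90),(-1,-1,180),(1,-1,270)):
        for a in np.radians(np.linspace(a0,a0+90,n)): P.append((sx*(L/2-R)+R*np.cos(a),sy*(W/2-R)+R*np.sin(a)))
    return np.array(P)
def fit(d,mask,layers,x0,S=4):
    """layers: (L,W,R,z); fits (x,y,yaw) of silhouette hull to mask hull by IoU"""
    c=np.vstack([c for c in cv2.findContours(mask,0,2)[0] if cv2.contourArea(c)>100])
    h,w=mask.shape; M=np.zeros((h*S,w*S),np.uint8)
    cv2.fillConvexPoly(M,((cv2.convexHull(c).astype(float)+.5)*S).astype(np.int32),1)
    def f(q):
        ca,sa=np.cos(q[2]),np.sin(q[2]); pts=[]
        for L,W,R,z in layers:
            for x,y in outline(L,W,R): pts.append(px(d,(q[0]+ca*x-sa*y,q[1]+sa*x+ca*y,z)))
        H=cv2.convexHull(((np.array(pts,np.float32)+.5)*S).astype(np.float32)); G=np.zeros_like(M)
        cv2.fillConvexPoly(G,H.astype(np.int32),1)
        return 1-(M&G).sum()/(M|G).sum()
    sx=np.array([x0,np.array(x0)+[.01,0,0],np.array(x0)+[0,.01,0],np.array(x0)+[0,0,.1]])
    r=minimize(f,x0,method='Nelder-Mead',options=dict(initial_simplex=sx,xatol=1e-4,fatol=1e-5)); return r.x,r.fun
E
python3 - <<'E'
from h import *
d=load('w3'); d['color']=d['color']
hsv=cv2.cvtColor(d['color'],cv2.COLOR_BGR2HSV); m=cv2.inRange(hsv,np.array((50,50,30)),np.array((95,255,255))); m[:,:160]=0;m[:,320:]=0;m[150:]=0
m=cv2.morphologyEx(m,cv2.MORPH_OPEN,np.ones((3,3)))
print(fit(d,m,[(.124,.064,.014,.058),(.124,.064,.014,0)],[.438,-.203,1.57]))
print('mandarin',pt(d,372*.64,142*.64,.035))
t=load('top0'); hsv=cv2.cvtColor(t['color'],cv2.COLOR_BGR2HSV); m=cv2.inRange(hsv,np.array((50,50,30)),np.array((95,255,255)))[:]; k=np.zeros_like(m); k[215:258,295:365]=m[215:258,295:365]
print(fit(t,k,[(.124,.064,.014,.058),(.124,.064,.014,0)],[.438,-.203,1.57]))
E
```

```text
(array([ 0.44495081, -0.20483749,  1.48236441]), np.float64(0.06971839147062231))
mandarin [ 0.43852882 -0.20382328  0.035     ]
(array([ 0.44194399, -0.20512056,  1.53406321]), np.float64(0.10978873912627851))
```

```bash
cat >> h.py <<'E'
def overlay(d,tag,layers,q,box,f,mask=None):
    u0,v0,u1,v1=box; im=cv2.resize(d['color'][v0:v1,u0:u1],None,fx=f,fy=f,interpolation=3)
    ca,sa=np.cos(q[2]),np.sin(q[2])
    for L,W,R,z in layers:
        P=np.array([px(d,(q[0]+ca*x-sa*y,q[1]+sa*x+ca*y,z)) for x,y in outline(L,W,R)])
        cv2.polylines(im,[((P+.5-[u0,v0])*f).astype(np.int32)],True,(0,0,255),1)
    if mask is not None:
        for c in cv2.findContours(mask,0,2)[0]: cv2.polylines(im,[((c+.5-[u0,v0])*f).astype(np.int32)],True,(255,0,0),1)
    cv2.imwrite(f'pics/{tag}.png',im)
E
python3 - <<'E'
from h import *
d=load('w3')
hsv=cv2.cvtColor(d['color'],cv2.COLOR_BGR2HSV); m=cv2.inRange(hsv,np.array((50,50,30)),np.array((95,255,255))); m[:,:160]=0;m[:,320:]=0;m[150:]=0
m=cv2.morphologyEx(m,cv2.MORPH_OPEN,np.ones((3,3)))
overlay(d,'ov3',[(.124,.064,.014,.058),(.124,.064,.014,0)],(.440,-.2035,1.57),(160,45,320,145),5,m)
E
```

```text
(no output)
```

View pics/ov3.png

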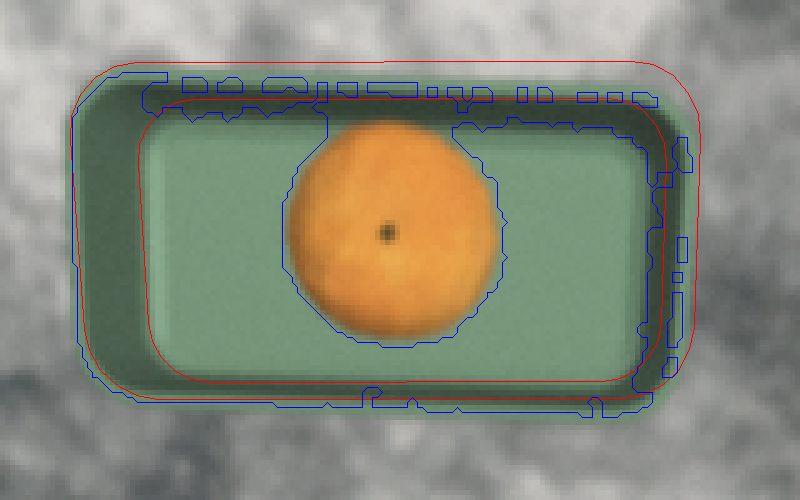

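Run:
```python
from h import *
d=load('w3')
hsv=cv2.cvtColor(d['color'],cv2.COLOR_BGR2HSV); b=d['color'].astype(int)
m=((b[:,:,1]-b[:,:,2]>9)&(b[:,:,1]-b[:,:,0]>3)).astype(np.uint8)*255; m[:,:160]=0;m[:,320:]=0;m[150:]=0;m[:50]=0
m=cv2.morphologyEx(m,cv2.MORPH_OPEN,np.ones((2,2)))
lay=[(.124,.064,.014,.058),(.124,.064,.014,0)]
q,e=fit(d,m,lay,[.443,-.204,1.543]); print(q,e)
overlay(d,'ov3b',lay,q,(160,45,320,145),5,m)
```

```text
[ 0.4435524  -0.20328429  1.53259839] 0.03369969889793678
```

View pics/ov3b.png

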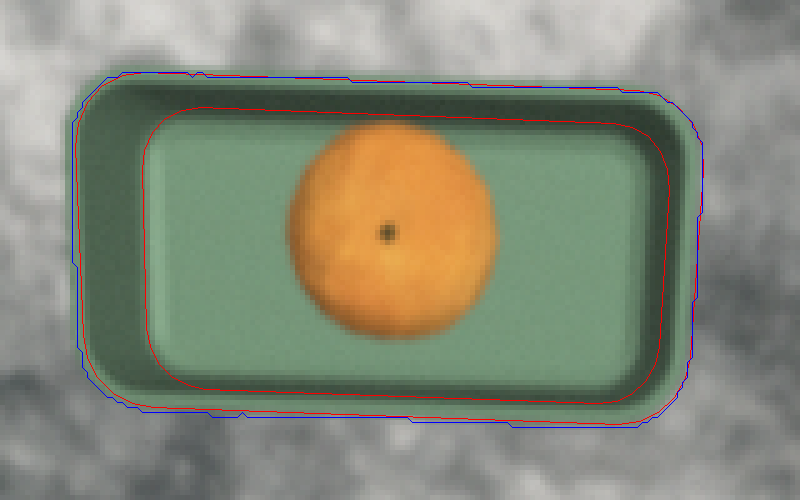

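The overlay shows the fitted rim on the visible rim to about 1–2 px. I take the deep tray as (0.443, -0.2037), length angle 1.54 rad, with the mandarin inside. Next I move above the shallow tray, turned across it.

>>> {"name": "carry_out", "arguments": {
  "commands": [
    {"dx": 6.7, "dy": 4, "dz": 0, "yaw": -1.4, "grip": 8.8},
    {"dx": 6.7, "dy": 4, "dz": 0, "yaw": -1.4, "grip": 8.8},
    {"dx": 6.7, "dy": 4, "dz": 0, "yaw": -1.4, "grip": 8.8},
    {"dx": 6.7, "dy": 4, "dz": 0, "yaw": -1.4, "grip": 8.8},
    {"dx": 6.7, "dy": 4, "dz": 0, "yaw": -1.4, "grip": 8.8},
    {"dx": 6.7, "dy": 4, "dz": 0, "yaw": -1.4, "grip": 8.8},
    {"dx": 6.7, "dy": 4, "dz": 0, "yaw": -1.4, "grip": 8.8},
    {"dx": 6.7, "dy": 4, "dz": 0, "yaw": -1.4, "grip": 8.8},
    {"dx": 6.7, "dy": 4, "dz": 0, "yaw": -1.4, "grip": 8.8},
    {"dx": 6.7, "dy": 4, "dz": 0, "yaw": -1.4, "grip": 8.8},
    {"dx": 6.7, "dy": 4, "dz": 0, "yaw": -1.4, "grip": 8.8},
    {"dx": 6.7, "dy": 4, "dz": 0, "yaw": -1.4, "grip": 8.8}
  ]
}}

```text
time_s: 6.72
ee_pos: [0.5933, -0.1438, 0.2022]
tcp_rot: [[-0.158, 0.988, -0.001], [0.988, 0.158, 0.0], [0.001, -0.001, -1.0]]
force: [0.4, -0.2, -0.9]
finger_gap: 0.0879
grasp_force: 0.0
```

>>> {"name": "carry_out", "arguments": {
  "commands": [
    {"dx": 0, "dy": 0, "dz": 0, "yaw": -0.42, "grip": 8.8},
    {"dx": 0, "dy": 0, "dz": 0, "yaw": -0.42, "grip": 8.8},
    {"dx": 0, "dy": 0, "dz": 0, "yaw": -0.42, "grip": 8.8},
    {"dx": 0, "dy": 0, "dz": 0, "yaw": -0.42, "grip": 8.8},
    {"dx": 0, "dy": 0, "dz": 0, "yaw": -0.42, "grip": 8.8},
    {"dx": 0, "dy": 0, "dz": 0, "yaw": -0.42, "grip": 8.8}
  ]
}}

```text
time_s: 7.22
ee_pos: [0.5937, -0.1437, 0.2023]
tcp_rot: [[0.249, 0.969, -0.001], [0.969, -0.249, 0.0], [-0.0, -0.001, -1.0]]
force: [-0.4, -0.3, -0.4]
finger_gap: 0.088
grasp_force: 0.0
```

Run:
```python
from h import *
d=snap('wrist','w4'); s=monitor.observe(); print(s['ee_pos'],s['tcp_rot'][:,1],d['origin'],s['joint_pos'])
b=d['color'].astype(int)
m=((b[:,:,2]-b[:,:,0]>12)&(abs(b[:,:,2]-b[:,:,1])<25)&(b[:,:,2]>70)).astype(np.uint8)*255; m[215:]=0
m=cv2.morphologyEx(m,cv2.MORPH_OPEN,np.ones((3,3)))
n,l,st,_=cv2.connectedComponentsWithStats(m); i=1+np.argmax(st[1:,4]); m=(l==i).astype(np.uint8)*255; print(st[i])
lay=[(.124,.064,.014,.046),(.124,.064,.014,.006),(.111,.051,.01,0)]
q,e=fit(d,m,lay,[.603,-.113,1.317]); print(q,e)
x,y,w,h=st[i][:4]; overlay(d,'ov4',lay[:2],q,(max(x-15,0),max(y-20,0),min(x+w+15,512),y+h+20),4,m)
```

```text
[ 0.59389124 -0.14371262  0.20234953] [ 9.68638601e-01 -2.48472970e-01 -6.66039941e-04] [ 0.61248281 -0.06854013  0.36660404] [-3.35060853e-01  4.92838640e-01  1.40570070e+00 -1.02774815e-04
  1.24371352e+00 -8.39242923e-02]
[ 233   83   63  117 6940]
[ 0.60750173 -0.11161338  1.29569067] 0.03402706553999468
```

View pics/ov4.png

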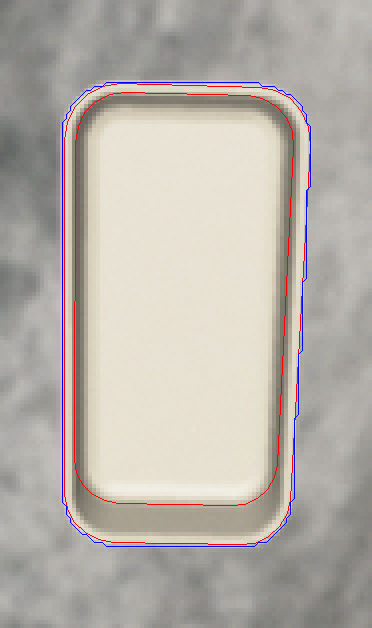

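The overlay fits within about 1 px. The shallow tray is at (0.6075, -0.1116), length angle 1.296, so I descend and grip it across its width.

>>> {"name": "carry_out", "arguments": {
  "commands": [
    {"dx": 1.36, "dy": 3.21, "dz": 0, "yaw": -0.024, "grip": 8.8},
    {"dx": 1.36, "dy": 3.21, "dz": -4, "yaw": -0.024, "grip": 8.8},
    {"dx": 1.36, "dy": 3.21, "dz": -8, "yaw": -0.024, "grip": 8.8},
    {"dx": 1.36, "dy": 3.21, "dz": -12, "yaw": -0.024, "grip": 8.8},
    {"dx": 1.36, "dy": 3.21, "dz": -15, "yaw": -0.024, "grip": 8.8},
    {"dx": 1.36, "dy": 3.21, "dz": -17.8, "yaw": -0.024, "grip": 8.8},
    {"dx": 1.36, "dy": 3.21, "dz": -17.8, "yaw": -0.024, "grip": 8.8},
    {"dx": 1.36, "dy": 3.21, "dz": -17.8, "yaw": -0.024, "grip": 5.8},
    {"dx": 1.36, "dy": 3.21, "dz": -17.8, "yaw": -0.024, "grip": 5.8},
    {"dx": 1.36, "dy": 3.21, "dz": -17.8, "yaw": -0.024, "grip": 5.8},
    {"dx": 1.36, "dy": 3.21, "dz": -17.8, "yaw": -0.024, "grip": 5.8},
    {"dx": 1.36, "dy": 3.21, "dz": -17.8, "yaw": -0.024, "grip": 5.8}
  ]
}}

```text
time_s: 8.27
ee_pos: [0.6092, -0.1116, 0.0263]
tcp_rot: [[0.273, 0.962, 0.003], [0.962, -0.273, -0.001], [-0.0, 0.003, -1.0]]
force: [-1.4, -0.9, 12.3]
finger_gap: 0.0641
grasp_force: 30.0
```

>>> {"name": "carry_out", "arguments": {
  "commands": [
    {"dx": 0, "dy": 0, "dz": 0, "yaw": 0, "grip": 5.8},
    {"dx": 0, "dy": 0, "dz": 0, "yaw": 0, "grip": 5.8}
  ]
}}

```text
time_s: 8.43
ee_pos: [0.6092, -0.1116, 0.0263]
tcp_rot: [[0.273, 0.962, 0.003], [0.962, -0.273, -0.001], [-0.0, 0.003, -1.0]]
force: [-0.7, 0.6, 10.2]
finger_gap: 0.0639
grasp_force: 30.0
```

>>> {"name": "carry_out", "arguments": {
  "commands": [
    {"dx": 0, "dy": 0, "dz": 4, "yaw": 0, "grip": 5.8},
    {"dx": 0, "dy": 0, "dz": 8, "yaw": 0, "grip": 5.8},
    {"dx": 0, "dy": 0, "dz": 12, "yaw": 0, "grip": 5.8},
    {"dx": -4, "dy": -2.2, "dz": 12, "yaw": 0.06, "grip": 5.8},
    {"dx": -7, "dy": -3.8, "dz": 12, "yaw": 0.12, "grip": 5.8},
    {"dx": -10, "dy": -5.5, "dz": 12, "yaw": 0.18, "grip": 5.8},
    {"dx": -13, "dy": -7.2, "dz": 12, "yaw": 0.245, "grip": 5.8},
    {"dx": -15.5, "dy": -8.6, "dz": 12, "yaw": 0.245, "grip": 5.8},
    {"dx": -16.6, "dy": -9.2, "dz": 12, "yaw": 0.245, "grip": 5.8},
    {"dx": -16.6, "dy": -9.2, "dz": 9, "yaw": 0.245, "grip": 5.8},
    {"dx": -16.6, "dy": -9.2, "dz": 8, "yaw": 0.245, "grip": 5.8},
    {"dx": -16.6, "dy": -9.2, "dz": 8, "yaw": 0.245, "grip": 5.8}
  ]
}}

```text
time_s: 9.43
ee_pos: [0.4415, -0.203, 0.1034]
tcp_rot: [[0.033, 0.999, -0.002], [0.999, -0.033, 0.001], [0.001, -0.002, -1.0]]
force: [-1.2, -0.8, -2.3]
finger_gap: 0.0639
grasp_force: 30.0
```

>>> {"name": "carry_out", "arguments": {
  "commands": [
    {"dx": 0, "dy": 0, "dz": 0, "yaw": 0, "grip": 5.8},
    {"dx": 0, "dy": 0, "dz": 0, "yaw": 0, "grip": 5.8}
  ]
}}

```text
time_s: 9.6
ee_pos: [0.443, -0.2035, 0.1054]
tcp_rot: [[0.032, 0.999, 0.001], [0.999, -0.032, -0.001], [-0.001, 0.001, -1.0]]
force: [0.0, 0.6, -1.0]
finger_gap: 0.0634
grasp_force: 30.0
```

Run:
```python
from h import *
s=monitor.observe(); print(s['ee_pos'],np.arctan2(s['tcp_rot'][1,1],s['tcp_rot'][0,1]))
d=snap('wrist','w5'); e=snap('side','s5')
u,v=px(e,(.443,-.204,.08)); print(u,v); u=int(u);v=int(v)
a=cv2.resize(e['color'][v-50:v+50,u-50:u+50],(400,400),interpolation=3)
b=cv2.resize(d['color'][30:230,156:356],(400,400),interpolation=3)
cv2.imwrite('pics/c5.png',np.hstack([a,b]))
```

```text
[ 0.44298602 -0.20349223  0.10540021] -0.0317338964349932
317.07876882132814 167.51482258438128
```

View pics/c5.png

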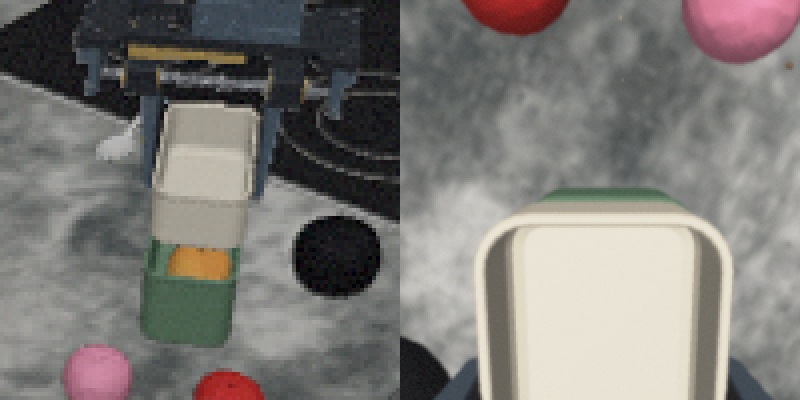

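The crops show the shallow tray held level over the deep one, with the mandarin visible inside. In the wrist crop the deep tray's end edge is at v≈188 and the shallow rim's end at v≈212. I'll check both against predictions.

Run:
```python
from h import *
d=load('w5')
def pr(c,th,x,y,z):
    u,v=px(d,(c[0]+np.cos(th)*x-np.sin(th)*y,c[1]+np.sin(th)*x+np.cos(th)*y,z)); return round(400+2*(u-156),1),round(2*(v-30),1)
print('shallow end',pr((.443,-.2035),1.539,.062,0,.125),[pr((.443,-.2035),1.539,.03,y,.125) for y in(.032,-.032)])
print('deep end',pr((.443,-.2037),1.54,.062,0,.058),'corners',[pr((.443,-.2037),1.54,.062,y,.058) for y in(.018,-.018)],[pr((.443,-.2037),1.54,.056,y,.058) for y in(.03,-.03)])
# measure: column profiles
b=d['color'].astype(int); col=b[110:150,258-5:258+5].mean(1)
print([(110+i,*c.round().astype(int)) for i,c in enumerate(col)][8:34])
```

```text
shallow end (np.float64(606.5), np.float64(213.4)) [(np.float64(482.8), np.float64(338.2)), (np.float64(730.0), np.float64(337.9))]
deep end (np.float64(605.0), np.float64(193.1)) corners [(np.float64(554.1), np.float64(193.2)), (np.float64(655.9), np.float64(192.9))] [(np.float64(520.8), np.float64(210.4)), (np.float64(689.2), np.float64(210.0))]
[(118, np.int64(127), np.int64(130), np.int64(128)), (119, np.int64(131), np.int64(134), np.int64(132)), (120, np.int64(133), np.int64(136), np.int64(134)), (121, np.int64(135), np.int64(137), np.int64(136)), (122, np.int64(132), np.int64(135), np.int64(133)), (123, np.int64(117), np.int64(124), np.int64(117)), (124, np.int64(91), np.int64(105), np.int64(88)), (125, np.int64(80), np.int64(99), np.int64(77)), (126, np.int64(82), np.int64(100), np.int64(79)), (127, np.int64(88), np.int64(109), np.int64(85)), (128, np.int64(103), np.int64(128), np.int64(100)), (129, np.int64(114), np.int64(140), np.int64(112)), (130, np.int64(128), np.int64(150), np.int64(136)), (131, np.int64(142), np.int64(160), np.int64(162)), (132, np.int64(148), np.int64(163), np.int64(172)), (133, np.int64(149), np.int64(164), np.int64(173)), (134, np.int64(149), np.int64(164), np.int64(173)), (135, np.int64(151), np.int64(167), np.int64(176)), (136, np.int64(172), np.int64(190), np.int64(199)), (137, np.int64(198), np.int64(217), np.int64(223)), (138, np.int64(209), np.int64(224), np.int64(230)), (139, np.int64(214), np.int64(228), np.int64(233)), (140, np.int64(213), np.int64(227), np.int64(233)), (141, np.int64(199), np.int64(217), np.int64(224)), (142, np.int64(176), np.int64(195), np.int64(204)), (143, np.int64(189), np.int64(209), np.int64(217))]
```

Run:
```python
from h import *
d=load('w5'); b=d['color'].astype(float)
for r in (125,126,128,130,132):
    g=b[r,:,1]-(b[r,:,0]+b[r,:,2])/2; i=np.where(g[200:320]>8)[0]+200; print(r,i.min(),i.max(),(i.min()+i.max())/2)
for r in (150,170,190):
    w=b[r].mean(1); print(r,np.argmax(np.diff(w)[190:225])+190.5,np.argmin(np.diff(w)[290:335])+290.5)
print('pred deep bottom mid',px(d,(.443+.062*np.cos(1.54),-.2037+.062,0)), 'deep rim mid', px(d,(.443+.062*np.cos(1.54),-.2037+.062,.058)))
for r,xx in ((150,.045),(170,.03),(190,.015)):
  print([np.round(px(d,(.443+np.cos(1.539)*xx-np.sin(1.539)*y,-.2035+np.sin(1.539)*xx+np.cos(1.539)*y,.125)),1) for y in(.032,-.032)])
```

```text
125 232 286 259.0
126 230 288 259.0
128 228 291 259.5
130 224 295 259.5
132 293 297 295.0
150 211.5 302.5
170 212.5 321.5
190 213.5 320.5
pred deep bottom mid (np.float64(258.1920366280358), np.float64(121.51208692589923)) deep rim mid (np.float64(258.50014590153023), np.float64(126.48408139360706))
[array([195.7, 170.8]), array([322.8, 170.7])]
[array([197.4, 199.1]), array([321., 199.])]
[array([199. , 225.9]), array([319.3, 225.8])]
```

Deep tray sits about 0.8 mm further in +x and 1.7 mm further in −y than assumed. I correct for that and lower gently.

>>> {"name": "carry_out", "arguments": {
  "commands": [
    {"dx": 0.08, "dy": -0.17, "dz": 0, "yaw": 0, "grip": 5.8},
    {"dx": 0.08, "dy": -0.17, "dz": -0.8, "yaw": 0, "grip": 5.8},
    {"dx": 0.08, "dy": -0.17, "dz": -1.4, "yaw": 0, "grip": 5.8},
    {"dx": 0.08, "dy": -0.17, "dz": -1.8, "yaw": 0, "grip": 5.8},
    {"dx": 0.08, "dy": -0.17, "dz": -2.1, "yaw": 0, "grip": 5.8},
    {"dx": 0.08, "dy": -0.17, "dz": -2.4, "yaw": 0, "grip": 5.8},
    {"dx": 0.08, "dy": -0.17, "dz": -2.4, "yaw": 0, "grip": 5.8},
    {"dx": 0.08, "dy": -0.17, "dz": -2.4, "yaw": 0, "grip": 5.8}
  ]
}}

```text
time_s: 10.37
ee_pos: [0.4429, -0.205, 0.0803]
tcp_rot: [[0.032, 0.999, -0.0], [0.999, -0.032, 0.0], [0.0, -0.0, -1.0]]
force: [-0.0, -0.3, -2.4]
finger_gap: 0.0638
grasp_force: 30.0
```

>>> {"name": "carry_out", "arguments": {
  "commands": [
    {"dx": 0, "dy": 0, "dz": -0.15, "yaw": 0, "grip": 5.8},
    {"dx": 0, "dy": 0, "dz": -0.25, "yaw": 0, "grip": 5.8},
    {"dx": 0, "dy": 0, "dz": -0.25, "yaw": 0, "grip": 5.8}
  ]
}}

```text
time_s: 10.62
ee_pos: [0.4432, -0.2051, 0.0783]
tcp_rot: [[0.032, 0.999, 0.0], [0.999, -0.032, -0.0], [-0.0, 0.001, -1.0]]
force: [-0.4, 1.0, 4.1]
finger_gap: 0.0639
grasp_force: 30.0
```

Seated: z is 0.0783, as expected. I release, rise, turn and go to the pot.

>>> {"name": "carry_out", "arguments": {
  "commands": [
    {"dx": 0, "dy": 0, "dz": 0, "yaw": 0, "grip": 8.8},
    {"dx": 0, "dy": 0, "dz": 0, "yaw": 0, "grip": 8.8},
    {"dx": 0, "dy": 0, "dz": 0, "yaw": 0, "grip": 8.8},
    {"dx": 0, "dy": 0, "dz": 0, "yaw": 0, "grip": 8.8},
    {"dx": 0, "dy": 0, "dz": 0, "yaw": 0, "grip": 8.8},
    {"dx": 0, "dy": 0, "dz": 3, "yaw": 0, "grip": 8.8},
    {"dx": 0, "dy": 0, "dz": 7, "yaw": 0, "grip": 8.8},
    {"dx": 0, "dy": 0, "dz": 11, "yaw": 0, "grip": 8.8},
    {"dx": 0, "dy": 0, "dz": 13, "yaw": 0, "grip": 8.8},
    {"dx": 4, "dy": 23.7, "dz": 12, "yaw": 1.57, "grip": 6.5},
    {"dx": 4, "dy": 23.7, "dz": 12, "yaw": 1.57, "grip": 6.5},
    {"dx": 4, "dy": 23.7, "dz": 12, "yaw": 1.57, "grip": 6.5}
  ]
}}

```text
time_s: 11.62
ee_pos: [0.4639, -0.0809, 0.2032]
tcp_rot: [[-0.34, 0.94, 0.001], [0.94, 0.34, -0.0], [-0.001, 0.001, -1.0]]
force: [1.2, 0.2, 0.3]
finger_gap: 0.0707
grasp_force: 0.0
```

Run:
```python
from h import *
s=monitor.observe(); p=s['ee_pos'];a=np.arctan2(s['tcp_rot'][1,1],s['tcp_rot'][0,1]); print(p,a, 'to view',(np.array([.485,.031,.19])-p)*100,1.54-a)
```

```text
[ 0.46385654 -0.08093533  0.20322798] 0.3469602684836569 to view [ 2.11434562 11.19353292 -1.32279776] 1.1930397315163432
```

>>> {"name": "carry_out", "arguments": {
  "commands": [
    {"dx": 2.1, "dy": 11.2, "dz": -1.3, "yaw": 1.19, "grip": 6.5},
    {"dx": 2.1, "dy": 11.2, "dz": -1.3, "yaw": 1.19, "grip": 6.5},
    {"dx": 2.1, "dy": 11.2, "dz": -1.3, "yaw": 1.19, "grip": 6.5},
    {"dx": 2.1, "dy": 11.2, "dz": -1.3, "yaw": 1.19, "grip": 6.5},
    {"dx": 2.1, "dy": 11.2, "dz": -1.3, "yaw": 1.19, "grip": 6.5},
    {"dx": 2.1, "dy": 11.2, "dz": -1.3, "yaw": 1.19, "grip": 6.5},
    {"dx": 2.1, "dy": 11.2, "dz": -1.3, "yaw": 1.19, "grip": 6.5},
    {"dx": 2.1, "dy": 11.2, "dz": -1.3, "yaw": 1.19, "grip": 6.5},
    {"dx": 2.1, "dy": 11.2, "dz": -1.3, "yaw": 1.19, "grip": 6.5},
    {"dx": 2.1, "dy": 11.2, "dz": -1.3, "yaw": 1.19, "grip": 6.5},
    {"dx": 2.1, "dy": 11.2, "dz": -1.3, "yaw": 1.19, "grip": 6.5},
    {"dx": 2.1, "dy": 11.2, "dz": -1.3, "yaw": 1.19, "grip": 6.5}
  ]
}}

```text
time_s: 12.62
ee_pos: [0.4847, 0.0301, 0.1897]
tcp_rot: [[-0.999, 0.04, -0.0], [0.04, 0.999, -0.0], [0.0, -0.0, -1.0]]
force: [0.3, 0.8, 0.2]
finger_gap: 0.0651
grasp_force: 0.0
```

Run:
```python
from h import *
d=snap('wrist','w6'); s=monitor.observe(); p=s['ee_pos']; print(p,np.arctan2(s['tcp_rot'][1,1],s['tcp_rot'][0,1]))
for c in blob(d,(100,140,100),(125,255,255)):
    (u,v),r=cv2.minEnclosingCircle(c); q=pt(d,u,v,.026); print(u,v,r,q,'diam',2*r*(d['origin'][2]-.026)/d['fx'])
cv2.imwrite('pics/w6b.png',cv2.resize(d['color'],(800,600),interpolation=3))
```

```text
[0.48474112 0.03011358 0.18973007] 1.5300835305129639
257.6240539550781 148.02764892578125 18.812246322631836 [0.45331696 0.03089999 0.026     ] diam 0.04198153025448207
```

View pics/w6b.png

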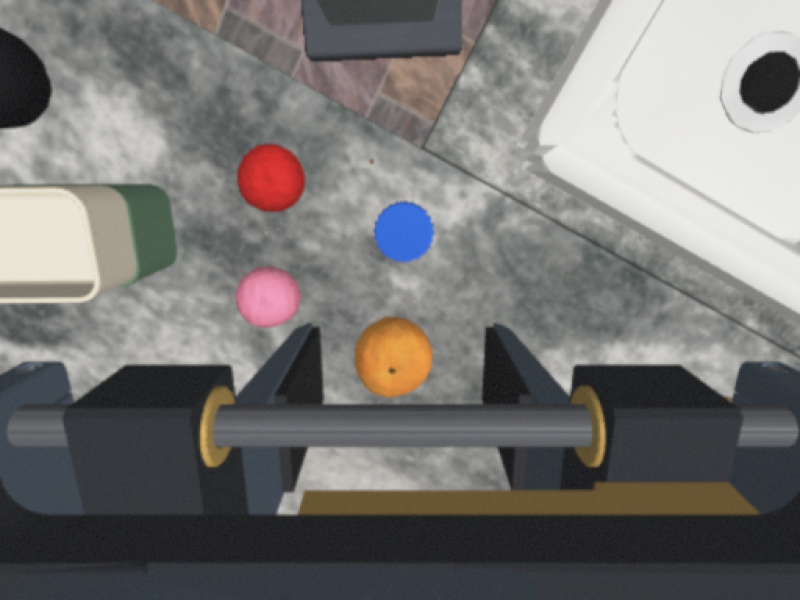

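The wrist view shows the pot's blue cap at (403,231), 42 mm across, with the red and pink balls and the large mandarin well clear. The shallow tray sits level on the green one at left. I descend and grasp the pot.

>>> {"name": "carry_out", "arguments": {
  "commands": [
    {"dx": -3.2, "dy": 0.1, "dz": 0, "yaw": 0.01, "grip": 6.5},
    {"dx": -3.2, "dy": 0.1, "dz": -4, "yaw": 0.01, "grip": 6.5},
    {"dx": -3.2, "dy": 0.1, "dz": -8, "yaw": 0.01, "grip": 6.5},
    {"dx": -3.2, "dy": 0.1, "dz": -12, "yaw": 0.01, "grip": 6.5},
    {"dx": -3.2, "dy": 0.1, "dz": -15, "yaw": 0.01, "grip": 6.5},
    {"dx": -3.2, "dy": 0.1, "dz": -17.6, "yaw": 0.01, "grip": 6.5},
    {"dx": -3.2, "dy": 0.1, "dz": -17.6, "yaw": 0.01, "grip": 6.5},
    {"dx": -3.2, "dy": 0.1, "dz": -17.6, "yaw": 0.01, "grip": 3.5},
    {"dx": -3.2, "dy": 0.1, "dz": -17.6, "yaw": 0.01, "grip": 3.5},
    {"dx": -3.2, "dy": 0.1, "dz": -17.6, "yaw": 0.01, "grip": 3.5},
    {"dx": -3.2, "dy": 0.1, "dz": -17.6, "yaw": 0.01, "grip": 3.5},
    {"dx": -3.2, "dy": 0.1, "dz": -17.6, "yaw": 0.01, "grip": 3.5}
  ]
}}

```text
time_s: 13.67
ee_pos: [0.4538, 0.0311, 0.0152]
tcp_rot: [[-1.0, 0.028, 0.003], [0.028, 1.0, -0.0], [-0.003, -0.0, -1.0]]
force: [-1.0, 0.7, 13.7]
finger_gap: 0.0408
grasp_force: 30.0
```

>>> {"name": "carry_out", "arguments": {
  "commands": [
    {"dx": 0, "dy": 0, "dz": 4, "yaw": 0, "grip": 3.5},
    {"dx": 0, "dy": 0, "dz": 8, "yaw": 0, "grip": 3.5},
    {"dx": 0, "dy": 0, "dz": 12, "yaw": 0, "grip": 3.5},
    {"dx": 0, "dy": -2, "dz": 15, "yaw": 0, "grip": 3.5},
    {"dx": -0.3, "dy": -6, "dz": 15, "yaw": 0, "grip": 3.5},
    {"dx": -0.5, "dy": -10, "dz": 15, "yaw": 0, "grip": 3.5},
    {"dx": -0.7, "dy": -14, "dz": 15, "yaw": 0, "grip": 3.5},
    {"dx": -0.9, "dy": -18, "dz": 15, "yaw": 0, "grip": 3.5},
    {"dx": -1.1, "dy": -21.5, "dz": 15, "yaw": 0, "grip": 3.5},
    {"dx": -1.1, "dy": -23.6, "dz": 14, "yaw": 0, "grip": 3.5},
    {"dx": -1.1, "dy": -23.6, "dz": 12, "yaw": 0, "grip": 3.5},
    {"dx": -1.1, "dy": -23.6, "dz": 12, "yaw": 0, "grip": 3.5}
  ]
}}

```text
time_s: 14.67
ee_pos: [0.4405, -0.2055, 0.1324]
tcp_rot: [[-1.0, 0.03, -0.002], [0.03, 1.0, 0.001], [0.002, 0.001, -1.0]]
force: [-1.6, 1.2, -1.5]
finger_gap: 0.0406
grasp_force: 30.0
```

Run:
```python
from h import *
d=snap('wrist','w7'); s=monitor.observe(); print(s['ee_pos'],np.arctan2(s['tcp_rot'][1,1],s['tcp_rot'][0,1]))
lay=[(.124,.064,.014,.098),(.119,.059,.0115,.06)]
overlay(d,'ov7',lay,(.4435,-.205,1.54),(150,90,360,240),3.8)
```

```text
[ 0.44068339 -0.20463868  0.13346137] 1.5416558488837728
```

View pics/ov7.png

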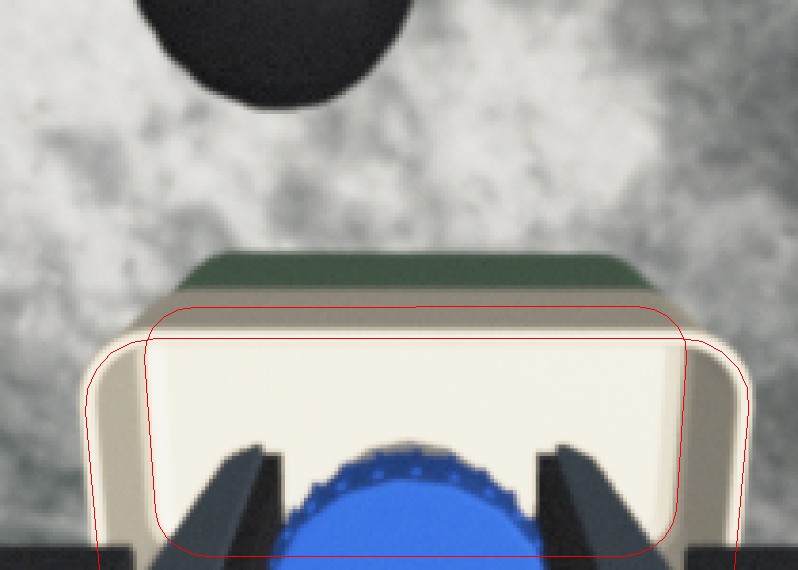

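The overlay shows the pot centred along the tray, and the tray level and seated within about 2 mm of where I expected it. I lower the pot and release it.

>>> {"name": "carry_out", "arguments": {
  "commands": [
    {"dx": 0, "dy": 0, "dz": -2, "yaw": 0, "grip": 3.5},
    {"dx": 0, "dy": 0, "dz": -4, "yaw": 0, "grip": 3.5},
    {"dx": 0, "dy": 0, "dz": -5, "yaw": 0, "grip": 3.5},
    {"dx": 0, "dy": 0, "dz": -5.5, "yaw": 0, "grip": 3.5},
    {"dx": 0, "dy": 0, "dz": -5.5, "yaw": 0, "grip": 3.5}
  ]
}}

```text
time_s: 15.13
ee_pos: [0.4418, -0.2041, 0.079]
tcp_rot: [[-1.0, 0.027, -0.001], [0.027, 1.0, 0.0], [0.001, 0.0, -1.0]]
force: [-0.3, -0.1, -0.9]
finger_gap: 0.0403
grasp_force: 30.0
```

>>> {"name": "carry_out", "arguments": {
  "commands": [
    {"dx": 0, "dy": 0, "dz": -0.2, "yaw": 0, "grip": 3.5},
    {"dx": 0, "dy": 0, "dz": -0.2, "yaw": 0, "grip": 3.5},
    {"dx": 0, "dy": 0, "dz": -0.2, "yaw": 0, "grip": 6},
    {"dx": 0, "dy": 0, "dz": -0.2, "yaw": 0, "grip": 6},
    {"dx": 0, "dy": 0, "dz": -0.2, "yaw": 0, "grip": 6},
    {"dx": 0, "dy": 0, "dz": -0.2, "yaw": 0, "grip": 6},
    {"dx": 0, "dy": 0, "dz": 3, "yaw": 0, "grip": 6},
    {"dx": 0, "dy": 0, "dz": 7, "yaw": 0, "grip": 6},
    {"dx": 0, "dy": 0, "dz": 11, "yaw": 0, "grip": 6},
    {"dx": 2, "dy": 0, "dz": 13, "yaw": 0, "grip": 6},
    {"dx": 5, "dy": 0, "dz": 13, "yaw": 0, "grip": 8.8},
    {"dx": 5, "dy": 0, "dz": 13, "yaw": 0, "grip": 8.8}
  ]
}}

```text
time_s: 16.13
ee_pos: [0.4965, -0.2058, 0.2108]
tcp_rot: [[-1.0, 0.028, 0.006], [0.028, 1.0, -0.003], [-0.006, -0.002, -1.0]]
force: [-0.5, -0.4, -1.5]
finger_gap: 0.0708
grasp_force: 0.0
```

Run:
```python
from h import *
d=snap('wrist','w8'); s=monitor.observe(); p=s['ee_pos'];a=np.arctan2(s['tcp_rot'][1,1],s['tcp_rot'][0,1]);print(p,a,'to lid view',(np.array([.62,.252,.2])-p)*100,-.32-a)
b=d['color'].astype(int)
for c in blob(d,(100,140,100),(125,255,255)):
    (u,v),r=cv2.minEnclosingCircle(c); print(u,v,r,pt(d,u,v,.086))
m=((b[:,:,2]-b[:,:,0]>12)&(abs(b[:,:,2]-b[:,:,1])<25)&(b[:,:,2]>70)).astype(np.uint8)*255; m[215:]=0
m=cv2.morphologyEx(m,cv2.MORPH_OPEN,np.ones((3,3)))
n,l,st,_=cv2.connectedComponentsWithStats(m); i=1+np.argmax(st[1:,4]); m=(l==i).astype(np.uint8)*255; print(st[i])
lay=[(.124,.064,.014,.098),(.124,.064,.014,.058)]
q,e=fit(d,m,lay,[.4435,-.205,1.54]); print(q,e)
x,y,w,h=st[i][:4]; overlay(d,'ov8',lay,q,(max(x-15,0),max(y-20,0),min(x+w+15,512),y+h+20),4,m)
```

```text
[ 0.49396664 -0.20517374  0.20949845] 1.5438946654323784 to lid view [12.60333587 45.71737385 -0.94984533] -1.8638946654323785
257.22906494140625 128.41409301757812 21.507789611816406 [ 0.44111451 -0.20545725  0.086     ]
[ 189   93  138   73 7887]
[ 0.44129778 -0.20495245  1.53740836] 0.0324094959757828
```

View pics/ov8.png

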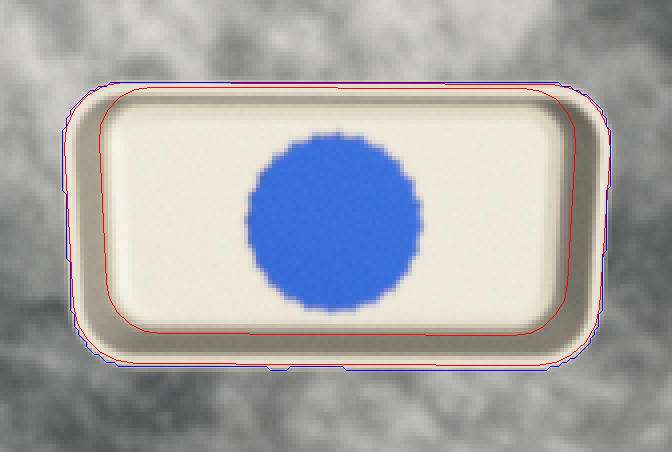

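The pot stands upright in the middle of the tray: cap centre at about (334,222) in the crop, a full round disc. The tray sits at about (0.4425, -0.205). Now the lid.

>>> {"name": "carry_out", "arguments": {
  "commands": [
    {"dx": 12.6, "dy": 45.7, "dz": -1, "yaw": -1.4, "grip": 8.8},
    {"dx": 12.6, "dy": 45.7, "dz": -1, "yaw": -1.4, "grip": 8.8},
    {"dx": 12.6, "dy": 45.7, "dz": -1, "yaw": -1.4, "grip": 8.8},
    {"dx": 12.6, "dy": 45.7, "dz": -1, "yaw": -1.4, "grip": 8.8},
    {"dx": 12.6, "dy": 45.7, "dz": -1, "yaw": -1.4, "grip": 8.8},
    {"dx": 12.6, "dy": 45.7, "dz": -1, "yaw": -1.4, "grip": 8.8},
    {"dx": 12.6, "dy": 45.7, "dz": -1, "yaw": -1.4, "grip": 8.8},
    {"dx": 12.6, "dy": 45.7, "dz": -1, "yaw": -1.4, "grip": 8.8},
    {"dx": 12.6, "dy": 45.7, "dz": -1, "yaw": -1.4, "grip": 8.8},
    {"dx": 12.6, "dy": 45.7, "dz": -1, "yaw": -1.4, "grip": 8.8},
    {"dx": 12.6, "dy": 45.7, "dz": -1, "yaw": -1.4, "grip": 8.8},
    {"dx": 12.6, "dy": 45.7, "dz": -1, "yaw": -1.4, "grip": 8.8}
  ]
}}

```text
time_s: 17.18
ee_pos: [0.61, 0.2264, 0.1989]
tcp_rot: [[-0.197, 0.98, -0.001], [0.98, 0.197, -0.0], [-0.0, -0.001, -1.0]]
force: [1.1, 0.1, 0.0]
finger_gap: 0.0879
grasp_force: 0.0
```

>>> {"name": "carry_out", "arguments": {
  "commands": [
    {"dx": 0, "dy": 0, "dz": 0, "yaw": -0.46, "grip": 8.8},
    {"dx": 0, "dy": 0, "dz": 0, "yaw": -0.46, "grip": 8.8},
    {"dx": 0, "dy": 0, "dz": 0, "yaw": -0.46, "grip": 8.8},
    {"dx": 0, "dy": 0, "dz": 0, "yaw": -0.46, "grip": 8.8},
    {"dx": 0, "dy": 0, "dz": 0, "yaw": -0.46, "grip": 8.8}
  ]
}}

```text
time_s: 17.6
ee_pos: [0.6099, 0.2246, 0.1988]
tcp_rot: [[0.257, 0.966, -0.001], [0.966, -0.257, -0.0], [-0.001, -0.001, -1.0]]
force: [-0.1, 0.2, -0.2]
finger_gap: 0.088
grasp_force: 0.0
```

Run:
```python
from h import *
s=monitor.observe(); p=s['ee_pos'];a=np.arctan2(s['tcp_rot'][1,1],s['tcp_rot'][0,1]);print(p,a,(np.array([.62,.252,.2])-p)*100,-.32-a,s['joint_pos'])
```

```text
[0.60991814 0.22460005 0.19876724] -0.26035060377356894 [1.00818586 2.73999476 0.12327552] -0.05964939622643106 [ 2.61051204e-01  5.50751423e-01  1.30654142e+00 -8.21814876e-05
  1.28579096e+00  5.21424465e-01]
```

>>> {"name": "carry_out", "arguments": {
  "commands": [
    {"dx": 1, "dy": 2.7, "dz": 0, "yaw": -0.06, "grip": 8.8},
    {"dx": 1, "dy": 2.7, "dz": 0, "yaw": -0.06, "grip": 8.8},
    {"dx": 1, "dy": 2.7, "dz": 0, "yaw": -0.06, "grip": 8.8}
  ]
}}

```text
time_s: 17.85
ee_pos: [0.6204, 0.2524, 0.1989]
tcp_rot: [[0.307, 0.952, -0.001], [0.952, -0.307, -0.0], [-0.0, -0.001, -1.0]]
force: [-0.2, 0.4, -0.5]
finger_gap: 0.0883
grasp_force: 0.0
```

Run:
```python
from h import *
d=snap('wrist','w9'); s=monitor.observe(); p=s['ee_pos'];a=np.arctan2(s['tcp_rot'][1,1],s['tcp_rot'][0,1]);print(p,a)
b=d['color'].astype(int)
m=((b[:,:,2]-b[:,:,0]>35)).astype(np.uint8)*255; m[215:]=0
m=cv2.morphologyEx(m,cv2.MORPH_OPEN,np.ones((3,3)))
n,l,st,_=cv2.connectedComponentsWithStats(m); i=1+np.argmax(st[1:,4]); m=(l==i).astype(np.uint8)*255; print(st[i])
lay=[(.126,.066,.014,.016),(.126,.066,.014,.006)]
q,e=fit(d,m,lay,[.63,.281,1.25]); print(q,e)
x,y,w,h=st[i][:4]; overlay(d,'ov9',lay,q,(max(x-15,0),max(y-20,0),min(x+w+15,512),y+h+20),4,m)
print('delta cm',(q[0]-p[0])*100,(q[1]-p[1])*100,'yaw',q[2]-np.pi/2-a)
```

```text
[0.62017915 0.25175548 0.19891166] -0.3124623452857947
[ 234   88   58  107 5805]
[0.6337562  0.28027703 1.24621993] 0.02880376315733968
delta cm 1.3577054424273705 2.8521552418555585 yaw -0.012114047644021964
```

View pics/ov9.png

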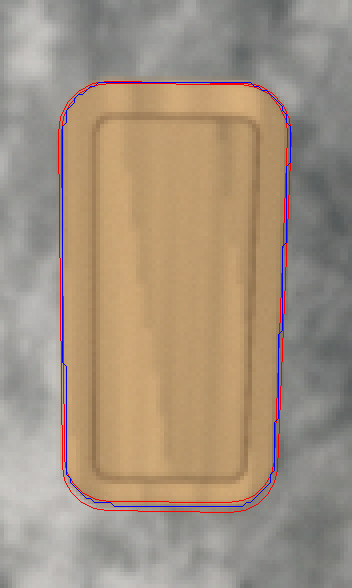

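The lid is fitted to about 1 px at (0.6337, 0.280). I descend so that the tips just cover the plate's edge, and grip.

>>> {"name": "carry_out", "arguments": {
  "commands": [
    {"dx": 1.35, "dy": 2.8, "dz": 0, "yaw": -0.012, "grip": 8.8},
    {"dx": 1.35, "dy": 2.8, "dz": -4, "yaw": -0.012, "grip": 8.8},
    {"dx": 1.35, "dy": 2.8, "dz": -8, "yaw": -0.012, "grip": 8.8},
    {"dx": 1.35, "dy": 2.8, "dz": -12, "yaw": -0.012, "grip": 8.8},
    {"dx": 1.35, "dy": 2.8, "dz": -15, "yaw": -0.012, "grip": 8.8},
    {"dx": 1.35, "dy": 2.8, "dz": -17.5, "yaw": -0.012, "grip": 8.8},
    {"dx": 1.35, "dy": 2.8, "dz": -18.6, "yaw": -0.012, "grip": 8.8},
    {"dx": 1.35, "dy": 2.8, "dz": -18.6, "yaw": -0.012, "grip": 8.8},
    {"dx": 1.35, "dy": 2.8, "dz": -18.6, "yaw": -0.012, "grip": 6},
    {"dx": 1.35, "dy": 2.8, "dz": -18.6, "yaw": -0.012, "grip": 6},
    {"dx": 1.35, "dy": 2.8, "dz": -18.6, "yaw": -0.012, "grip": 6},
    {"dx": 1.35, "dy": 2.8, "dz": -18.6, "yaw": -0.012, "grip": 6}
  ]
}}

```text
time_s: 18.9
ee_pos: [0.635, 0.2802, 0.0151]
tcp_rot: [[0.322, 0.947, 0.002], [0.947, -0.322, 0.001], [0.002, 0.002, -1.0]]
force: [-1.3, -0.2, 10.1]
finger_gap: 0.066
grasp_force: 30.0
```

>>> {"name": "carry_out", "arguments": {
  "commands": [
    {"dx": 0, "dy": 0, "dz": 0, "yaw": 0, "grip": 6},
    {"dx": 0, "dy": 0, "dz": 0, "yaw": 0, "grip": 6}
  ]
}}

```text
time_s: 19.07
ee_pos: [0.635, 0.2802, 0.0151]
tcp_rot: [[0.322, 0.947, 0.002], [0.947, -0.322, 0.001], [0.001, 0.002, -1.0]]
force: [-1.7, -0.7, 9.6]
finger_gap: 0.0655
grasp_force: 30.0
```

>>> {"name": "carry_out", "arguments": {
  "commands": [
    {"dx": 0, "dy": 0, "dz": 4, "yaw": 0, "grip": 6},
    {"dx": 0, "dy": 0, "dz": 8, "yaw": 0, "grip": 6},
    {"dx": 0, "dy": 0, "dz": 12, "yaw": 0, "grip": 6},
    {"dx": -0.6, "dy": -1.5, "dz": 15, "yaw": 0, "grip": 6},
    {"dx": -2, "dy": -5, "dz": 15, "yaw": 0.05, "grip": 6},
    {"dx": -3.4, "dy": -8.5, "dz": 15, "yaw": 0.1, "grip": 6},
    {"dx": -4.8, "dy": -12, "dz": 15, "yaw": 0.15, "grip": 6},
    {"dx": -6.1, "dy": -15.5, "dz": 15, "yaw": 0.2, "grip": 6},
    {"dx": -7.5, "dy": -19, "dz": 15, "yaw": 0.25, "grip": 6},
    {"dx": -8.9, "dy": -22.5, "dz": 15, "yaw": 0.295, "grip": 6},
    {"dx": -10, "dy": -25.3, "dz": 15, "yaw": 0.295, "grip": 6},
    {"dx": -10, "dy": -25.3, "dz": 15, "yaw": 0.295, "grip": 6}
  ]
}}

```text
time_s: 20.07
ee_pos: [0.5321, 0.0229, 0.1641]
tcp_rot: [[0.035, 0.999, -0.0], [0.999, -0.035, -0.001], [-0.001, -0.0, -1.0]]
force: [0.5, 1.0, -0.4]
finger_gap: 0.0658
grasp_force: 30.0
```

>>> {"name": "carry_out", "arguments": {
  "commands": [
    {"dx": -1.4, "dy": -3.5, "dz": 0, "yaw": 0, "grip": 6},
    {"dx": -2.8, "dy": -7, "dz": 0, "yaw": 0, "grip": 6},
    {"dx": -4.2, "dy": -10.5, "dz": 0, "yaw": 0, "grip": 6},
    {"dx": -5.6, "dy": -14, "dz": 0, "yaw": 0, "grip": 6},
    {"dx": -7, "dy": -17.5, "dz": 0, "yaw": 0, "grip": 6},
    {"dx": -8.2, "dy": -20.5, "dz": 0, "yaw": 0, "grip": 6},
    {"dx": -9, "dy": -22.5, "dz": 0, "yaw": 0, "grip": 6},
    {"dx": -9.2, "dy": -23.2, "dz": -1.5, "yaw": 0, "grip": 6},
    {"dx": -9.2, "dy": -23.2, "dz": -3, "yaw": 0, "grip": 6},
    {"dx": -9.2, "dy": -23.2, "dz": -3, "yaw": 0, "grip": 6},
    {"dx": -9.2, "dy": -23.2, "dz": -3, "yaw": 0, "grip": 6}
  ]
}}

```text
time_s: 20.98
ee_pos: [0.442, -0.2048, 0.1336]
tcp_rot: [[0.033, 0.999, -0.001], [0.999, -0.033, 0.0], [0.0, -0.001, -1.0]]
force: [0.2, -0.0, -0.5]
finger_gap: 0.066
grasp_force: 30.0
```

Run:
```python
from h import *
s=monitor.observe(); p=s['ee_pos'];a=np.arctan2(s['tcp_rot'][1,1],s['tcp_rot'][0,1]); print(p,a,s['finger_gap'])
d=snap('wrist','w10')
zl=p[2]-.0151
# predicted lid with TCP centre (red), tray rim
im=d['color'].copy(); d2=dict(d)
overlay(d,'ov10',[(.126,.066,.014,zl+.016)],(p[0],p[1],a+np.pi/2),(176,90,336,210),5)
i=cv2.imread('pics/ov10.png'); q=(.4428,-.205,1.538); ca,sa=np.cos(q[2]),np.sin(q[2])
P=np.array([px(d,(q[0]+ca*x-sa*y,q[1]+sa*x+ca*y,.098)) for x,y in outline(.124,.064,.014)])
cv2.polylines(i,[((P+.5-[176,90])*5).astype(np.int32)],True,(255,0,0),1); cv2.imwrite('pics/ov10.png',i)
```

```text
[ 0.4419896  -0.20483544  0.13361368] -0.033041489452375464 0.06597129235054551
```

View pics/ov10.png

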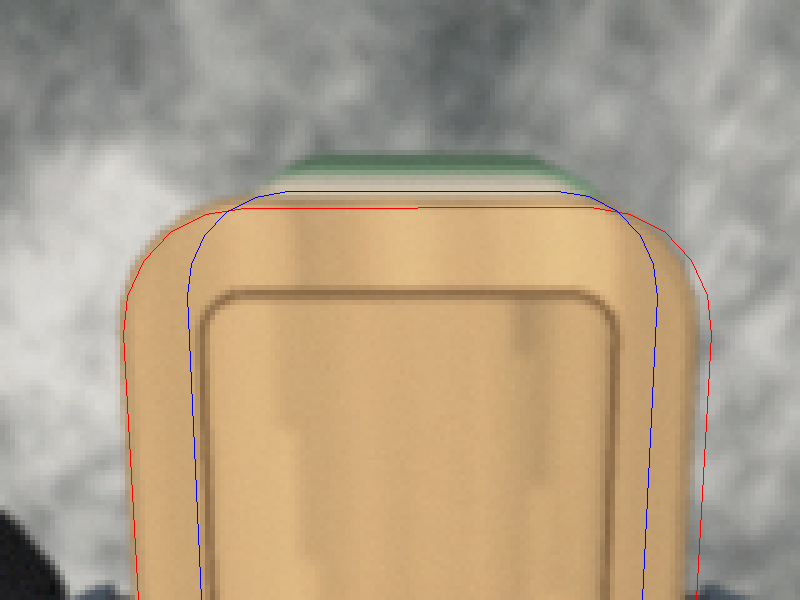

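The overlay shows the lid edges at u=120 and 697, the lid end at v≈192–200, and the cream and green tray ends at v≈172 and 152. I'll get the residuals numerically.

Run:
```python
from h import *
d=load('w10'); b=d['color'].astype(float); p=np.array([.44199,-.20484,.13361]); th=1.53775; zl=p[2]-.0151
f=lambda c,x,y,z: np.round(px(d,(c[0]+np.cos(th)*x-np.sin(th)*y,c[1]+np.sin(th)*x+np.cos(th)*y,z)),1)
print('cam',d['origin'])
print('lid end top/bot',f(p,.063,0,zl+.016),f(p,.063,0,zl+.006))
T=(.443,-.205)
print('tray rim',f(T,.062,0,.098),'shoulder',f(T,.062,0,.058),'deep bottom',f(T,.062,0,0))
for r in (124,126,128):
    s=b[r]; cr=np.where((s[200:320,2]-s[200:320,0]<60)&(abs(s[200:320]-b[r,[190,191,192]].mean(0)).sum(1)>40))[0]+200
    print(r,cr.min() if len(cr) else None,cr.max() if len(cr) else None)
for r in (121,122,123,124):
    g=b[r,:,1]-(b[r,:,0]+b[r,:,2])/2; i=np.where(g[210:320]>6)[0]+210; print('green',r,i.min(),i.max(),(i.min()+i.max())/2)
for r in (160,180,200):
    w=b[r,:,2]-b[r,:,0]; i=np.where(w[180:340]>28)[0]+180; print('lid',r,i.min(),i.max(),(i.min()+i.max())/2, [f(p,x,0,zl+.016)[0] for x in(.04,)])
print([(118+i,*c.round().astype(int).tolist()) for i,c in enumerate(b[118:136,255:265].mean(1))])
```

```text
cam [ 0.44378509 -0.12723078  0.29795717]
lid end top/bot [259.  131.1] [259.  129.5]
tray rim [260.3 127.8] shoulder [259.9 123.8] deep bottom [259.4 119.9]
124 200 319
126 200 319
128 203 319
green 121 236 283 259.5
green 122 234 286 260.0
green 123 233 288 260.5
green 124 231 291 261.0
lid 160 200 315 257.5 [np.float64(259.0)]
lid 180 201 314 257.5 [np.float64(259.0)]
lid 200 202 312 257.0 [np.float64(259.0)]
[(118, 144, 146, 144), (119, 141, 144, 142), (120, 121, 129, 120), (121, 92, 110, 89), (122, 89, 110, 85), (123, 103, 126, 100), (124, 129, 153, 134), (125, 150, 170, 168), (126, 161, 179, 187), (127, 172, 190, 200), (128, 168, 191, 206), (129, 135, 167, 191), (130, 112, 155, 187), (131, 122, 170, 208), (132, 132, 184, 220), (133, 134, 187, 222), (134, 133, 185, 222), (135, 133, 186, 222)]
```

Offsets are small: about +1 mm in x and −0.5 mm in y. I lower in stages.

>>> {"name": "carry_out", "arguments": {
  "commands": [
    {"dx": 0.08, "dy": -0.05, "dz": 0, "yaw": 0, "grip": 6},
    {"dx": 0.08, "dy": -0.05, "dz": -0.8, "yaw": 0, "grip": 6},
    {"dx": 0.08, "dy": -0.05, "dz": -1.4, "yaw": 0, "grip": 6},
    {"dx": 0.08, "dy": -0.05, "dz": -1.8, "yaw": 0, "grip": 6},
    {"dx": 0.08, "dy": -0.05, "dz": -2.1, "yaw": 0, "grip": 6},
    {"dx": 0.08, "dy": -0.05, "dz": -2.4, "yaw": 0, "grip": 6},
    {"dx": 0.08, "dy": -0.05, "dz": -2.4, "yaw": 0, "grip": 6}
  ]
}}

```text
time_s: 21.62
ee_pos: [0.4426, -0.2054, 0.1087]
tcp_rot: [[0.033, 0.999, -0.001], [0.999, -0.033, 0.001], [0.0, -0.001, -1.0]]
force: [0.5, 0.7, -0.4]
finger_gap: 0.0651
grasp_force: 30.0
```

>>> {"name": "carry_out", "arguments": {
  "commands": [
    {"dx": 0, "dy": 0, "dz": -0.12, "yaw": 0, "grip": 6},
    {"dx": 0, "dy": 0, "dz": -0.2, "yaw": 0, "grip": 6},
    {"dx": 0, "dy": 0, "dz": -0.2, "yaw": 0, "grip": 6}
  ]
}}

```text
time_s: 21.87
ee_pos: [0.443, -0.2056, 0.1074]
tcp_rot: [[0.033, 0.999, 0.0], [0.999, -0.033, -0.0], [-0.0, 0.0, -1.0]]
force: [0.3, -0.6, -1.3]
finger_gap: 0.0657
grasp_force: 30.0
```

>>> {"name": "carry_out", "arguments": {
  "commands": [
    {"dx": 0, "dy": 0, "dz": -0.06, "yaw": 0, "grip": 6},
    {"dx": 0, "dy": 0, "dz": -0.06, "yaw": 0, "grip": 6},
    {"dx": 0, "dy": 0, "dz": -0.06, "yaw": 0, "grip": 8.8},
    {"dx": 0, "dy": 0, "dz": -0.06, "yaw": 0, "grip": 8.8},
    {"dx": 0, "dy": 0, "dz": -0.06, "yaw": 0, "grip": 8.8},
    {"dx": 0, "dy": 0, "dz": -0.06, "yaw": 0, "grip": 8.8},
    {"dx": 0, "dy": 0, "dz": 3, "yaw": 0, "grip": 8.8},
    {"dx": 0, "dy": 0, "dz": 7, "yaw": 0, "grip": 8.8},
    {"dx": 0, "dy": 0, "dz": 11, "yaw": 0, "grip": 8.8},
    {"dx": 4, "dy": -2, "dz": 13, "yaw": 0, "grip": 8.8},
    {"dx": 8, "dy": -4, "dz": 13, "yaw": 0, "grip": 8.8},
    {"dx": 8, "dy": -4, "dz": 13, "yaw": 0, "grip": 8.8}
  ]
}}

```text
time_s: 22.87
ee_pos: [0.5278, -0.2483, 0.2394]
tcp_rot: [[0.033, 0.999, 0.006], [0.999, -0.033, -0.003], [-0.003, 0.006, -1.0]]
force: [-2.2, 0.2, -1.1]
finger_gap: 0.0882
grasp_force: 0.0
```

Run:
```python
from h import *
d=snap('wrist','w11'); e=snap('side','s11'); print(monitor.observe()['ee_pos'],monitor.observe()['force'])
u,v=map(int,px(e,(.443,-.205,.06))); w,x=map(int,px(d,(.443,-.205,.1))); print(u,v,w,x)
a=cv2.resize(e['color'][v-40:v+40,u-40:u+40],(400,400),interpolation=3)
x0=max(x-100,0);w0=max(w-100,0); b=cv2.resize(d['color'][x0:x0+200,w0:w0+200],(400,400),interpolation=3)
cv2.imwrite('pics/c11.png',np.hstack([a,b]))
```

```text
[ 0.52459622 -0.24649388  0.23714905] [-1.58086694 -0.11949277 -0.03834082]
316 173 173 140
```

View pics/c11.png

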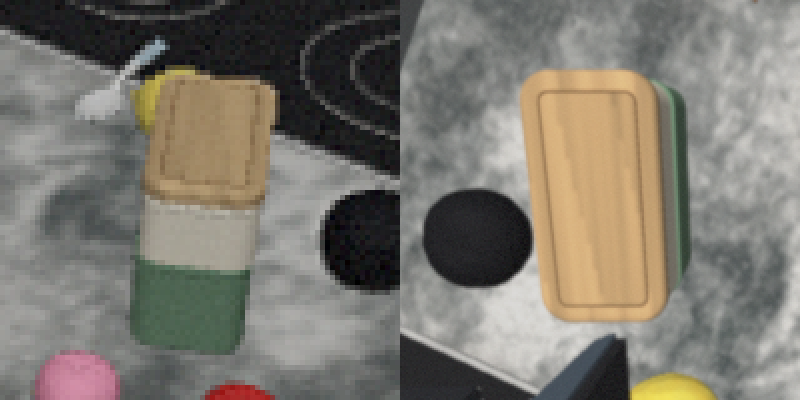

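Side and wrist crops show the stack closed: lid flush on the cream tray at about (200,200), cream shoulder on the green rim at about (190,268), and no dark seal showing. The gripper is clear of everything, so I hand in.

```bash
python3 -c "
from station import job
print(job.finish_job())"
```

```text
the job is handed in; nothing more can be done
None
```

The lunch box is packed in the order you gave, with mandarin, shallow tray, pot and lid all in place. The last pictures show the lid flush, the gripper was clear, and I handed the job in at about 23 s; the call returned no verdict.

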